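# Clear two condenser cans, fit out the contact bracket, restore the cans

### The job

The steel contact bracket lies on the wooden stand behind two brass condenser cans, one with a red band and one with a blue band. First stand both banded cans upright on the black rubber mat; while they wait there, fetch the bracket and lay it flat on the grey magneto end plate, centred on and lengthwise along the raised seat; then stand each can back upright on the very spot of the stand it came from. Leave the plain can, the oil can and the grommet undisturbed.

Things in the scene. Friction and masses are not known exactly. Their poses are not given: they have to be found in the camera images.
- stand: Fixed wooden board 130 (its x) x 180 (its y) x 15 mm; origin: centre of underside, top at z +15 mm. 10 mm high fences along its -x edge and y ends. The banded cans stand on dark discs (45 mm) centred at x -32, y +25 and y -25 mm; which can is on which varies. The bracket lies at the board's centre along its y, about 5 mm behind (+x of) the cans.
- can_red: Loose brass condenser can with a red band and red top, upright cylinder of diameter 36 mm, 70 mm high (a 4 mm terminal for looks on top), about 0.14 kg; origin at the centre of its foot, z up along its axis. It stands 50 mm centre to centre from the blue can, on the stand. It must return to where it stood at the start, so note that place.
- can_blue: Loose brass condenser can with a blue band and blue top, otherwise the same as the red one; origin at the centre of its foot, z up along its axis. It must return to where it stood at the start, so note that place.
- bracket: Loose steel contact bracket, a straight block-like folded channel 18 (its x) x 92 (its y) x 22 mm high, about 0.13 kg, with two dark holes and a copper contact for looks on top; origin at the centre of its underside, y along its length, z up.
- mat: Fixed black rubber mat, 160 (its x) x 110 (its y) x 4 mm thick, the side area for the cans; origin at the centre of its underside, z up, top at z +4 mm. It lies to the left or the right of the stand.
- end_plate: Fixed grey round magneto end plate, diameter 136, 10 mm thick, with a bright raised seat 36 (its x) x 100 (its y) mm across its centre, 3 mm higher: top of seat at z +13 mm. Origin: centre of underside, y along the seat, z up. The bracket may lie either way round. It lies on the other side of the stand from the mat.
- can_plain: Bystander, loose: brass condenser can without a colour band, grey top, diameter 36 mm, 70 mm high; origin at the centre of its foot. Leave alone.
- oil_can: Bystander, loose: green enamel oil can, diameter 66 mm, cone top 82 mm high, brass spout leaning towards its +x up to 125 mm high; origin at the centre of its foot. Leave alone.
- grommet: Bystander, loose: black rubber grommet ring, outer diameter 32 mm, hole 16 mm, 8 mm high, lying flat near the robot's side of the stand; origin at the centre of its underside. Leave alone.

How it is judged:
By the outcome, as a careful person would: the job done as asked, in the order asked, and still so for the second after the job is handed in, with the robot touching nothing.
It also fails if it takes over 115 s, if anything falls off the work surface, if the arm or the gripper's body presses on something with over 40 N, if the wrist force passes 120 N, or if a joint passes its speed limit or range.

### The arm

A 6-joint arm with a two-finger parallel gripper is mounted at the origin on the work surface. World frame = base frame: x ahead of the robot, y to its left, z up, the work surface at z = 0. Lengths are in mm, angles in rad, forces in N, time in s.
With the tool pointing down it reaches from about 250 to 775 mm from the base axis. Payload 8.9 kg.
Tool frame: the origin (TCP) lies midway between the tips of the shut fingers; the grasp point (between the pads) lies 19 mm behind it; x points along the fingers, y is the direction in which the jaws open and shut, and the axes are right-handed (so a half turn about x gives the same grasp; the last joint's range is limited). The gripper opens to 85 mm and grips with 20 to 120 N. Pads are 22 mm wide; open, the fingers measure 114 mm over their backs; the gripper's body (76 mm by 85 mm) begins 54 mm behind the grasp point. The pads swing forward as they close: fully open they stand 13 mm farther back than shut.
Start: joints at [-1.304, 0.291, -0.153, 1.127, 0, 1.431], TCP at [207.247, -482.361, 231.305] pointing down, gripper open.
Joint ranges: [-2.52, 2.52], [-0.91, 1.74], [-1.3, 1.37], [-1.96, 2.02], [-1.52, 1.47], [-3.14, 3.14]. Speed limits (rad/s): [2.22, 2.22, 2.79, 3.14, 3.14, 3.14].

### API

Orientations are given as [roll, pitch, yaw] about the fixed x, y, z axes, in that order (R = Rz(yaw) Ry(pitch) Rx(roll)).
In Python, from workcell import arm gives the robot as it stands.
- The arm moves only by the tool arm_command, never from a script. Its arguments are lists of equal length, an entry for each row: "delta_pos": the shift along the tool's x, y, z in units of 40 mm (1.0 is 40 mm), a list of three; "dr": the turn, a rotation vector about the tool's x, y, z in degrees, a list of three. A call has 1 to 12 rows; each row shifts and turns the commanded pose from where the row before left it, along the tool's axes as they then stand; what a row does not reach is not made up. A row lasts 1/8 s, in which the tool goes at most 62.5 mm and 10.7 degrees, less where a joint would pass 70% of its speed; a pose out of reach is approached as far as the arm can. A call is refused whole if a number of a shift passes 1 or a number of a turn 10.7, either way. A call with a gripper value outside its range is refused whole. "hand" is the closure in counts, from 0 (fully open) to 255 (shut), set as the call begins (left out, the last holds). The fingers move at their own pace and stop on an object; the grip force is fixed at half the most. Time passes only in rows, so rows that do not move let the fingers close. It gives the time, the measured TCP pose, the force and the opening at its end, in the units of the state.
- arm.state(): the state, without advancing time (a new reading comes with each control period).
- arm.snapshot(name): name is "scene" or "top"; returns a dict with "img" (384x512x3 uint8, red, green, blue), "fov_y" (degrees; the focal length in pixels is half the picture's height over the tangent of half this angle, whatever the lens; pixels are square), "cx", "cy" (the principal point, pixels), "R" (3x3) and "t" (3): a world point X has camera coordinates R X + t. Camera axes: x right, y down, z forward; pixel columns grow to the right and rows downward; lengths in mm; the calibration is good to about 2 mm. A picture is of the moment at which its call begins. There is no depth.
- arm.close_job(): hands the job in, once; it reports no verdict.
The state is a dict: "clock": time; "q": joint angles; "qd": joint speeds; "joint_torque": joint torques, N m; "eef_pos": TCP position; "eef_rot": TCP orientation; "ft_force": force on the tool from outside, world axes, zero at the start; "torque": the same for the moment, N m; "gripper_width": opening from 0.0 (shut) to 1.0 (fully open).
Only numpy, scipy, OpenCV 4.12 (cv2) and the standard library are available. Lean on these libraries where they do the work, as an engineer would, in place of code of your own. Each camera call takes 0.05 s, during which the arm holds its last target.

## Working session

There is one attempt and no reset: what is moved stays moved. The work goes in short steps, Python scripts to look and compute and a tool call to move; the robot and the scene stay as the last step left them, time stands still between calls to the robot, and variables do not carry over. Pictures are saved under pics/ and viewed, and the job is handed in when it is done.

Besides the shell and the picture viewer there is one more tool, called after ">>>" by a JSON object that holds its "method" and its "body". arm_command: Moves the arm, as the interface text tells. Its arguments: {"type":"object","properties":{"delta_pos":{"type":"array","items":{"type":"array","items":{"type":"number"}}},"dr":{"type":"array","items":{"type":"array","items":{"type":"number"}}},"hand":{"type":"number"}},"required":["delta_pos","dr"]}

```bash
ls; mkdir -p pics
python3 - <<'E'
from workcell import arm
import cv2,numpy as np
np.set_printoptions(suppress=True,precision=3)
for n in("scene","top"):
    s=arm.snapshot(n); cv2.imwrite(f"pics/{n}0.png",cv2.cvtColor(s["img"],cv2.COLOR_RGB2BGR))
    print(n,s["fov_y"],s["cx"],s["cy"],s["R"],s["t"], [k for k in s])
print(arm.state())
E
```

```text
pics
scene 49.30077003101665 249.9487746398179 190.1977044328664 [[-0.52   0.854  0.003]
 [ 0.63   0.387 -0.674]
 [-0.576 -0.348 -0.739]] [ 278.867 -303.376 1352.302] ['img', 'fov_y', 'cx', 'cy', 'R', 't']
top 53.73787823519528 254.91939170284445 189.41984486065306 [[-0.002 -1.     0.017]
 [-0.983 -0.001 -0.185]
 [ 0.185 -0.017 -0.983]] [ -6.319 566.68  675.093] ['img', 'fov_y', 'cx', 'cy', 'R', 't']
{'clock': 0.1, 'q': array([-1.304,  0.291, -0.154,  1.127, -0.   ,  1.432]), 'qd': array([ 0.   , -0.001,  0.001, -0.001, -0.001, -0.001]), 'joint_torque': array([  0.002, -53.798,  33.192,   0.009,  -0.   ,   0.   ]), 'eef_pos': array([ 207.143, -481.983,  230.8  ]), 'eef_rot': array([-1.68 ,  1.57 ,  1.868]), 'ft_force': array([0.684, 0.475, 0.573]), 'torque': array([-0.023,  0.011,  0.012]), 'gripper_width': 1.0014001945016255}
```

View pics/scene0.png

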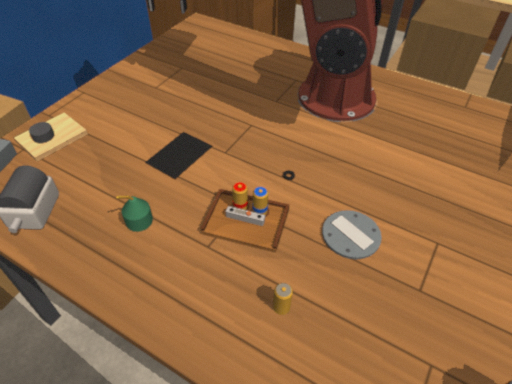

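View pics/top0.png

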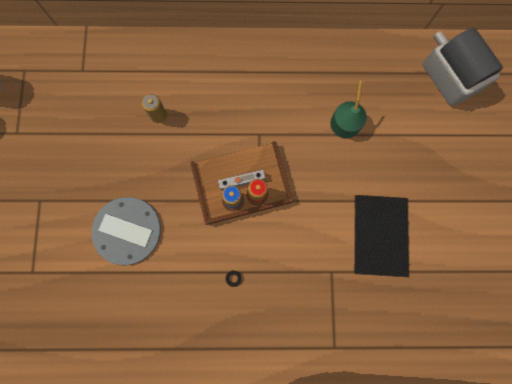

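The scene view shows red at (240,187), blue at (260,192), and the bracket in front of them at (246,215). The mat is at (180,155) and the plate at (351,233). In the top view, red is at (258,187), blue at (232,193), the mat at (382,235) and the plate at (126,231). Next I'll enlarge crops to tune the masks.

```bash
cat > h.py <<'E'
import numpy as np,cv2
from workcell import arm
np.set_printoptions(suppress=True,precision=2)
def load():
    return {n:arm.snapshot(n) for n in("scene","top")}
def K(s):
    f=s["img"].shape[0]/2/np.tan(np.radians(s["fov_y"])/2); return np.array([[f,0,s["cx"]],[0,f,s["cy"]],[0,0,1]])
def ray(s,p):
    R=np.array(s["R"]);t=np.array(s["t"]);d=R.T@np.linalg.inv(K(s))@[p[0],p[1],1.];return -R.T@t,d/np.linalg.norm(d)
def onz(s,p,z):
    c,d=ray(s,p);return c+d*(z-c[2])/d[2]
def tri(sa,pa,sb,pb):
    c1,d1=ray(sa,pa);c2,d2=ray(sb,pb)
    A=np.stack([d1,-d2],1);k=np.linalg.lstsq(A,c2-c1,rcond=None)[0]
    a=c1+k[0]*d1;b=c2+k[1]*d2;return (a+b)/2,np.linalg.norm(a-b)
def proj(s,X):
    x=K(s)@(np.array(s["R"])@np.array(X,float)+s["t"]);return x[:2]/x[2]
def comps(m,minA=15):
    n,l,st,c=cv2.connectedComponentsWithStats(m.astype(np.uint8))
    return [(st[i,4],st[i,:4],c[i],l==i) for i in range(1,n) if st[i,4]>=minA]
def crop(s,x0,y0,x1,y1,k,fn):
    cv2.imwrite(fn,cv2.resize(cv2.cvtColor(s["img"][y0:y1,x0:x1],cv2.COLOR_RGB2BGR),None,fx=k,fy=k,interpolation=cv2.INTER_CUBIC))
E
python3 - <<'E'
from h import *
S=load()
crop(S["scene"],190,160,300,260,7,"pics/sc1.png")
crop(S["top"],185,135,305,230,6,"pics/tc1.png")
for n,s in S.items():
    hsv=cv2.cvtColor(s["img"],cv2.COLOR_RGB2HSV).astype(int);H,Sa,V=hsv[...,0],hsv[...,1],hsv[...,2]
    ms={"red":((H<5)|(H>175))&(Sa>190)&(V>120),"blue":(H>105)&(H<125)&(Sa>150)&(V>100),"dark":(V<45),"pale":(Sa<70)&(V>130)}
    for k,m in ms.items():
        for a,b,c,_ in comps(m,8):
            if 0<c[0]<420 and 60<c[1]<300: print(n,k,a,b,c)
E
```

```text
scene red 40 [235 183  10   8] [239.53 186.57]
scene red 21 [235 204  12   4] [240.33 205.52]
scene blue 17 [41 64  7  5] [44.18 66.12]
scene blue 12 [37 66  5  7] [39.17 69.17]
scene blue 10 [47 67  3  6] [48.2 69.4]
scene blue 8 [53 70  4  3] [54.5  70.62]
scene blue 47 [255 188  11   8] [259.96 191.49]
scene blue 20 [256 208  11   4] [260.55 210.2 ]
scene dark 849 [147 134  63  43] [178.19 154.2 ]
scene dark 8 [287 172   6   3] [290.  172.5]
scene dark 9 [284 175   7   4] [286.44 177.  ]
scene dark 191 [  0 256  42  36] [ 19.85 271.93]
scene pale 30 [348 111   7   6] [350.83 113.57]
scene pale 20 [  0 140   6   8] [  1.85 143.4 ]
scene pale 915 [  0 176  53  54] [ 24.55 212.82]
scene pale 9 [259 192   8   5] [262.89 194.78]
scene pale 216 [226 206  39  16] [245.07 213.44]
scene pale 1765 [324 211  57  45] [351.9  233.33]
scene pale 96 [277 284  13  12] [283.06 289.53]
top red 134 [251 180  14  15] [257.56 187.01]
top blue 131 [225 187  14  14] [231.26 193.53]
top dark 3965 [355 196  53  80] [381.25 235.77]
top dark 77 [227 272  14  14] [233.61 278.1 ]
top pale 108 [144  95  13  13] [149.93 101.17]
top pale 303 [218 170  47  19] [241.27 178.52]
top pale 1009 [ 97 213  55  34] [124.08 229.81]
top pale 17 [ 93 214   7  11] [ 95.88 217.82]
top pale 13 [ 92 225   4   6] [ 93.   227.54]
top pale 19 [ 91 232   6  18] [ 92.84 240.68]
```

View pics/sc1.png

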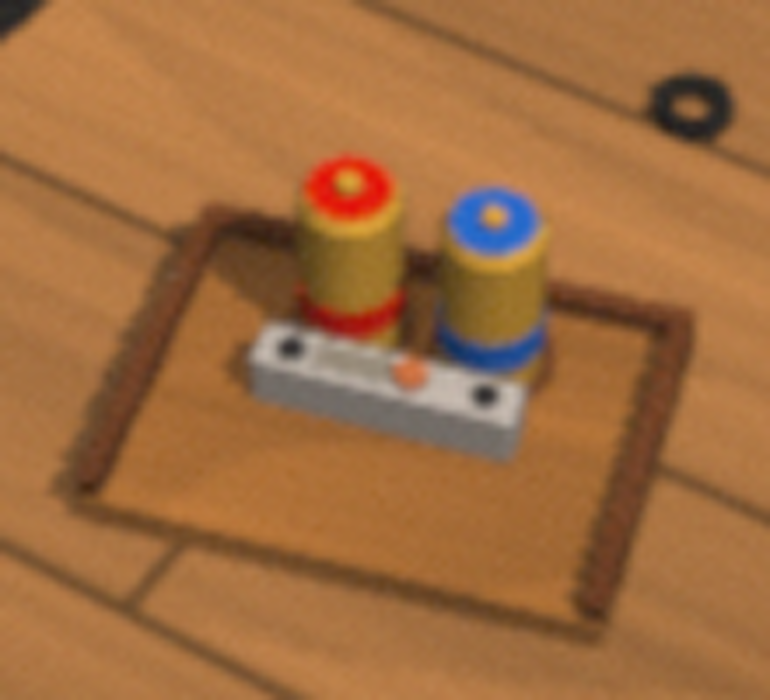

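View pics/tc1.png

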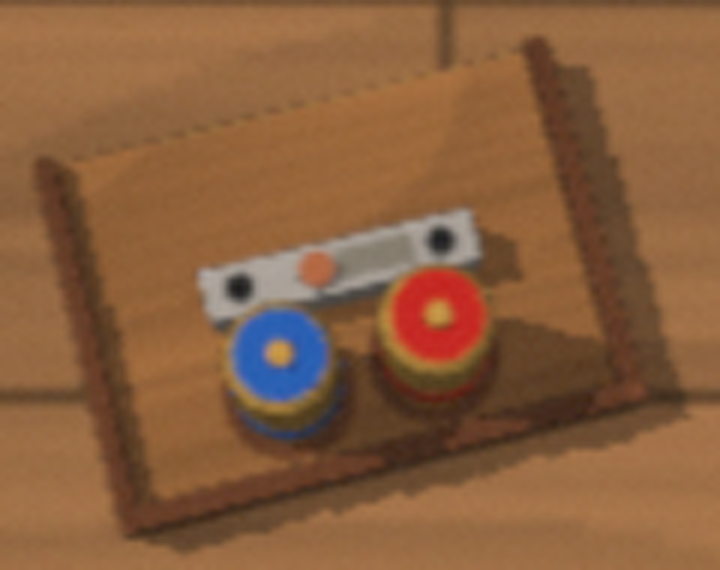

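Enlarged: bracket holes are at crop pixels (290,348),(484,396) in the scene view and (440,240),(239,287) in the top view, and the bracket's copper contact is visible in both. The can tops are cleanly coloured. Now I'll triangulate these points.

```bash
cat > m.py <<'E'
from h import *
S=load();sc,tp=S["scene"],S["top"]
def masks(s):
    hsv=cv2.cvtColor(s["img"],cv2.COLOR_RGB2HSV).astype(int);H,Sa,V=hsv[...,0],hsv[...,1],hsv[...,2]
    return {"red":((H<5)|(H>175))&(Sa>190)&(V>120),"blue":(H>105)&(H<125)&(Sa>150)&(V>100),"dark":(V<45),"pale":(Sa<70)&(V>130),"bright":(Sa<60)&(V>165)}
M={n:masks(s) for n,s in S.items()}
def topc(n,k):
    best=None
    for a,b,c,m in comps(M[n][k],10):
        if c[1]>100 and (best is None or a>best[0]): best=(a,m)
    cs=cv2.findContours(best[1].astype(np.uint8),cv2.RETR_EXTERNAL,cv2.CHAIN_APPROX_NONE)[0][0]
    h=cv2.convexHull(cs); mk=np.zeros(best[1].shape,np.uint8); cv2.fillPoly(mk,[h],1)
    mo=cv2.moments(mk,True); return np.array([mo["m10"],mo["m01"]])/mo["m00"]
def rect(m):
    cs=max(cv2.findContours(m.astype(np.uint8),cv2.RETR_EXTERNAL,cv2.CHAIN_APPROX_NONE)[0],key=cv2.contourArea)
    e=0.02
    while True:
        p=cv2.approxPolyDP(cs,e*cv2.arcLength(cs,True),True)[:,0]
        if len(p)<=4: return p.astype(float)
        e+=.01
E
python3 - <<'E'
from m import *
for k in("red","blue"):
    a,b=topc("scene",k),topc("top",k); P,e=tri(sc,a,tp,b); print(k,a,b,P,e,"top@z85",onz(tp,b,85),"sc@85",onz(sc,a,85))
sp=lambda u,v:((u+.5)/7-.5+190,(v+.5)/7-.5+160)
tq=lambda u,v:((u+.5)/6-.5+185,(v+.5)/6-.5+135)
for nm,a,b in(("holeR",sp(290,348),tq(440,240)),("holeB",sp(484,396),tq(239,287)),("cont",sp(410,373),tq(317,268)),
 ("fenceR-x",sp(218,208),tq(643,388)),("fenceB-x",sp(690,314),tq(130,528))):
    P,e=tri(sc,a,tp,b);print(nm,P,e,onz(tp,b,37),onz(tp,b,25))
mat={n:rect(comps(M[n]["dark"],500)[0][3]) for n in S}
for n in S: print("mat",n,mat[n], [onz(S[n],p,4)[:2] for p in mat[n]])
crop(sc,310,200,395,265,9,"pics/sp1.png");crop(tp,85,190,170,270,7,"pics/tp1.png")
for n,s in S.items():
  print(n,[ (a,b,c) for a,b,c,_ in comps(M[n]["bright"],60) if 60<c[1]<280])
E
```

```text
red [239.36 186.25] [257.49 187.02] [565.17 -10.85  85.49] 0.5438534542397483 top@z85 [565.14 -10.62  85.  ] sc@85 [564.88 -11.35  85.  ]
blue [260.03 191.23] [231.19 193.54] [553.04  37.37  84.8 ] 0.39749907139374624 top@z85 [552.91  37.54  85.  ] sc@85 [553.28  37.28  85.  ]
holeR [599.83 -12.99  36.48] 0.6656528258225067 [599.55 -12.68  37.  ] [602.3  -12.98  25.  ]
holeB [583.77  53.12  36.78] 0.48525695951290965 [583.62  53.32  37.  ] [586.1  54.1  25. ]
cont [589.67  27.72  38.74] 0.04459767436841772 [590.04  27.8   37.  ] [592.63  28.16  25.  ]
fenceR-x [551.33 -78.42  24.21] 4.018779820621705 [550.19 -78.76  37.  ] [552.13 -80.15  25.  ]
fenceB-x [505.7   89.26  22.71] 0.9081619604289888 [504.49  87.26  37.  ] [505.68  88.6   25.  ]
mat scene [[324.  34.]
 [326.  70.]
 [360.  65.]
 [357.  34.]] [array([-350.45, -203.88]), array([-119.61,  -90.84]), array([-212.12,   -2.3 ]), array([-417.87,  -94.86])]
mat top [[357. 196.]
 [355. 272.]
 [407. 275.]
 [406. 199.]] [array([ 562.42, -217.03]), array([ 409.78, -205.15]), array([ 403.74, -308.36]), array([ 556.27, -317.95])]
scene [(np.int32(282), array([  0, 177,  51,  38], dtype=int32), array([ 25.34, 204.73])), (np.int32(106), array([226, 207,  38,  14], dtype=int32), array([246.49, 214.13])), (np.int32(554), array([332, 216,  42,  34], dtype=int32), array([352.41, 232.12])), (np.int32(60), array([ 10, 218,  10,  11], dtype=int32), array([ 14.73, 222.73]))]
top [(np.int32(112), array([436,  46,  34,  47], dtype=int32), array([450.62,  69.28])), (np.int32(888), array([ 99, 214,  52,  33], dtype=int32), array([124.52, 229.91]))]
```

```bash
python3 -c "
import cv2,numpy as np
a=cv2.imread('pics/sp1.png');b=cv2.imread('pics/tp1.png');a=a[:560,100:];h=min(len(a),len(b));print(a.shape,b.shape)
cv2.imwrite('pics/sp1b.png',a)"
```

```text
(560, 665, 3) (560, 595, 3)
```

View pics/sp1.png

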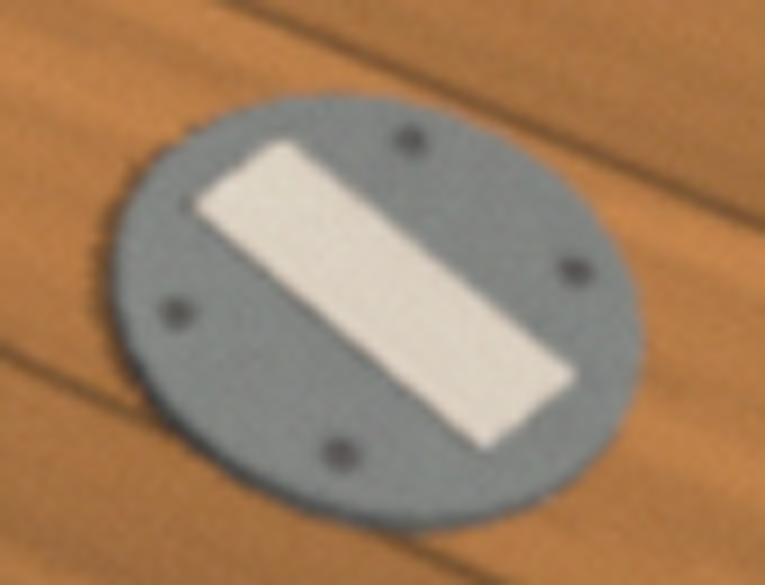

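View pics/tp1.png

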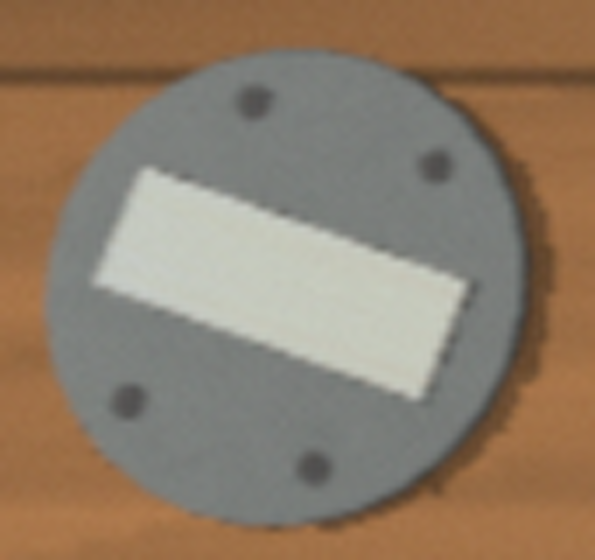

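Both views agree well. The can tops come out at z≈85 and the bracket top at z≈36.6. Next I'll get the seat corners from the crops: scene (285,138),(578,376),(486,450),(195,207) and top (421,402),(94,285),(148,167),(468,284). The mat comes after that.

```bash
cat >> h.py <<'E'
from scipy.spatial.transform import Rotation as Rn
def toolR(st=None):
    st=st or arm.state(); return Rn.from_euler("xyz",st["eef_rot"]).as_matrix()
def goto(x=None,y=None,z=None,jaw=None):
    "jaw: world angle (deg) of tool y, mod 180. Prints rotation first, then shift in rotated tool axes (units of 40mm)"
    st=arm.state();R=toolR(st);p=st["eef_pos"]
    # ideal orientation: tool x down
    a=np.degrees(np.arctan2(R[1,1],R[0,1]))
    b=a if jaw is None else jaw
    d=(b-a+90)%180-90; b=a+d; r=np.radians(b)
    Yt=np.array([np.cos(r),np.sin(r),0]);Xt=np.array([0,0,-1.]);Rt=np.stack([Xt,Yt,np.cross(Xt,Yt)],1)
    rv=Rn.from_matrix(R.T@Rt).as_rotvec(degrees=True)
    tgt=np.array([p[i] if v is None else v for i,v in enumerate((x,y,z))])
    print("t",round(st["clock"],2),"pos",p,"jaw",round(a,2),"q6",st["q"][5].round(2),"F",st["ft_force"],"w",round(st["gripper_width"]*85,1))
    print(" rot deg",rv," shift units",((Rt.T@(tgt-p))/40).round(3), "world d",tgt-p)
E
python3 - <<'E'
from m import *
f=lambda u,v,k,x,y:((u+.5)/k-.5+x,(v+.5)/k-.5+y)
A=[(285,138),(578,376),(486,450),(195,207)];B=[(421,402),(94,285),(148,167),(468,284)]
P=[]
for a,b in zip(A,B):
    X,e=tri(sc,f(*a,9,310,200),tp,f(*b,7,85,190));P.append(X);print(X,e)
P=np.array(P);print("seat c",P.mean(0));d=(P[1]+P[2]-P[0]-P[3])/2;print("len",np.linalg.norm(d),"ang",np.degrees(np.arctan2(d[1],d[0])))
for n in S:
    b=max((c for c in comps(M[n]["dark"],300) if 100<c[2][1]<300 and c[2][0]>100),key=lambda c:c[0])
    r=rect(b[3]);print(n,r,b[2])
    Q=np.array([onz(S[n],p,4)[:2] for p in r]);print(Q,Q.mean(0), onz(S[n],b[2],4))
    globals()["c"+n]=b[2]
print("mat tri",tri(sc,cscene,tp,ctop))
b=max((c for c in comps(M["top"]["bright"],300)),key=lambda c:c[0]);r=cv2.minAreaRect(np.argwhere(b[3])[:,::-1].astype(np.float32));bp=cv2.boxPoints(r)
Q=np.array([onz(tp,p,13)[:2] for p in bp]);print("seat top",Q,Q.mean(0))
goto(565.2,-11,170,14)
E
```

```text
[458.92 210.    11.2 ] 0.22780896069533366
[491.79 303.93  10.72] 0.2533077275272867
[525.24 291.77  10.19] 1.1900443890013679
[492.08 198.77  10.04] 0.25710374506730255
seat c [492.   251.12  10.54]
len 99.12388416546499 ang 70.54597492831289
scene [[209. 146.]
 [182. 134.]
 [151. 160.]
 [175. 176.]] [178.57 154.19]
[[ 415.66 -208.81]
 [ 413.95 -305.83]
 [ 545.52 -310.74]
 [ 559.51 -216.88]] [ 483.66 -260.57] [ 487.62 -261.02    4.  ]
top [[357. 196.]
 [355. 271.]
 [407. 275.]
 [406. 199.]] [381.28 235.8 ]
[[ 562.42 -217.03]
 [ 411.71 -205.25]
 [ 403.74 -308.36]
 [ 556.27 -317.95]] [ 483.54 -262.15] [ 481.03 -262.03    4.  ]
mat tri (array([ 481.9 , -265.4 ,   -3.01]), np.float64(1.8980621519037038))
seat top [[492.09 302.57]
 [525.81 293.08]
 [492.73 199.14]
 [459.49 209.37]] [492.53 251.04]
t 0.4 pos [ 207.24 -482.31  231.22] jaw -66.75 q6 1.43 F [ 0.96 -0.04 -0.  ] w 84.8
 rot deg [-80.75  -0.01   0.01]  shift units [ 1.53 11.53 -9.27] world d [357.96 471.31 -61.22]
```

>>> {"method": "arm_command", "body": {"delta_pos": [[0,0,0],[0,0,0],[0,0,0],[0,0,0],[0,0,0],[0,0,0],[0,0,0],[0,0,0],[0,0,0]], "dr": [[-10,0,0],[-10,0,0],[-10,0,0],[-10,0,0],[-10,0,0],[-10,0,0],[-10,0,0],[-10,0,0],[-0.75,0,0]], "hand": 0}}

```text
clock: 1.52
eef_pos: [207.2, -482.4, 231.3]
eef_rot: [-1.142, 1.571, -2.469]
ft_force: [0.0, -0.5, -0.1]
gripper_width: 0.997
```

>>> {"method": "arm_command", "body": {"delta_pos": [[0,0.96,-0.77],[0,0.96,-0.77],[0,0.96,-0.77],[0,0.96,-0.77],[0,0.96,-0.77],[0,0.96,-0.77],[0,0.96,-0.77],[0,0.96,-0.77],[0,0.96,-0.77],[0,0.96,-0.77],[0,0.96,-0.77],[0,0.96,-0.77]], "dr": [[0,0,0],[0,0,0],[0,0,0],[0,0,0],[0,0,0],[0,0,0],[0,0,0],[0,0,0],[0,0,0],[0,0,0],[0,0,0],[0,0,0]]}}

```text
clock: 3.02
eef_pos: [565.9, -10.8, 231.4]
eef_rot: [0.818, 1.57, -0.512]
ft_force: [0.9, -0.6, -0.3]
gripper_width: 0.996
```

Run:
```python
from h import *
goto(565.2,-11,150,14)
```

```text
t 3.02 pos [565.86 -10.8  231.37] jaw 13.76 q6 1.18 F [ 0.95 -0.59 -0.27] w 84.7
 rot deg [-0.24  0.01 -0.01]  shift units [ 2.03 -0.02  0.  ] world d [ -0.66  -0.2  -81.37]
```

>>> {"method": "arm_command", "body": {"delta_pos": [[0.8,0,0],[0.8,0,0],[0.8,0,0],[0.8,-0.02,0],[0.6,0,0],[0.4,0,0],[0.3,0,0],[0.08,0,0],[0,0,0]], "dr": [[-0.2,0,0],[0,0,0],[0,0,0],[0,0,0],[0,0,0],[0,0,0],[0,0,0],[0,0,0],[0,0,0]]}}

```text
clock: 4.15
eef_pos: [564.5, -12.5, 48.5]
eef_rot: [1.159, 1.57, -0.164]
ft_force: [0.1, -0.5, 0.2]
gripper_width: 1.004
```

Run:
```python
from m import *
goto(565.2,-11,48,14)
crop(sc,190,110,310,240,5,"pics/a1.png")
```

```text
t 4.25 pos [564.71 -12.52  48.77] jaw 14.19 q6 1.17 F [-0.23  1.36  0.93] w 84.7
 rot deg [ 0.19  0.02 -0.06]  shift units [ 0.02  0.02 -0.03] world d [ 0.49  1.52 -0.77]
```

View pics/a1.png

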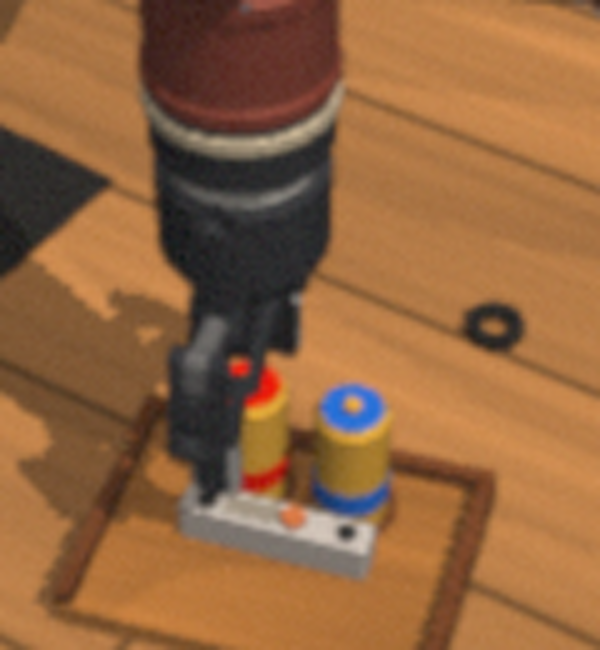

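The open gripper straddles the red can, with the near finger above the bracket and touching nothing. I'll nudge it to centre and close.

>>> {"method": "arm_command", "body": {"delta_pos": [[0,0.02,-0.03],[0,0,0]], "dr": [[0,0,0],[0,0,0]]}}

```text
clock: 4.5
eef_pos: [564.9, -11.0, 48.4]
eef_rot: [1.225, 1.57, -0.098]
ft_force: [0.3, -1.2, 0.4]
gripper_width: 0.997
```

>>> {"method": "arm_command", "body": {"delta_pos": [[0,0,0],[0,0,0],[0,0,0],[0,0,0],[0,0,0],[0,0,0],[0,0,0],[0,0,0]], "dr": [[0,0,0],[0,0,0],[0,0,0],[0,0,0],[0,0,0],[0,0,0],[0,0,0],[0,0,0]], "hand": 255}}

```text
clock: 5.5
eef_pos: [564.7, -11.1, 48.3]
eef_rot: [1.136, 1.571, -0.187]
ft_force: [-1.7, 0.2, 4.9]
gripper_width: 0.406
```

Run:
```python
from m import *
goto(565.2,-11,48,14)
goto(565.2,-11,48,14)
goto(460,-240,140)
```

```text
t 5.6 pos [564.68 -11.13  48.34] jaw 14.2 q6 1.17 F [-1.42  0.16  5.28] w 34.1
 rot deg [ 0.2   0.01 -0.01]  shift units [0.01 0.01 0.  ] world d [ 0.52  0.13 -0.34]
t 5.6 pos [564.68 -11.13  48.34] jaw 14.2 q6 1.17 F [-1.42  0.16  5.28] w 34.1
 rot deg [ 0.2   0.01 -0.01]  shift units [0.01 0.01 0.  ] world d [ 0.52  0.13 -0.34]
t 5.6 pos [564.68 -11.13  48.34] jaw 14.2 q6 1.17 F [-1.42  0.16  5.28] w 34.1
 rot deg [-0.    0.01 -0.01]  shift units [-2.29 -3.94  4.91] world d [-104.68 -228.87   91.66]
```

>>> {"method": "arm_command", "body": {"delta_pos": [[-0.2,0,0],[-0.4,0,0],[-0.6,0,0],[-0.6,0,0],[-0.4,0,0],[0,0,0]], "dr": [[0,0,0],[0,0,0],[0,0,0],[0,0,0],[0,0,0],[0,0,0]]}}

```text
clock: 6.35
eef_pos: [565.5, -11.2, 137.5]
eef_rot: [1.177, 1.568, -0.146]
ft_force: [0.1, 0.5, -2.2]
gripper_width: 0.401
```

Run:
```python
from m import *
goto(518,-280,60)
crop(sc,170,90,310,240,4,"pics/a2.png")
```

```text
t 6.45 pos [564.32 -11.03 135.68] jaw 14.2 q6 1.17 F [-0.15  0.11 -2.58] w 34.1
 rot deg [-0.   -0.01  0.03]  shift units [ 1.89 -2.77  6.24] world d [ -46.32 -268.97  -75.68]
```

View pics/a2.png

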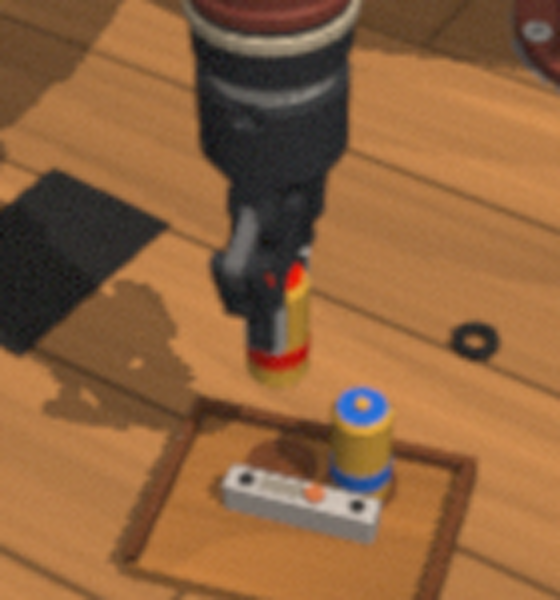

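The red can is lifted and hangs straight; blue and the bracket haven't moved. Next I'll carry it to the mat.

>>> {"method": "arm_command", "body": {"delta_pos": [[0,-0.2,0.4],[0,-0.3,0.7],[0,-0.35,0.8],[0,-0.35,0.8],[0,-0.35,0.8],[0,-0.35,0.8],[0,-0.35,0.8],[0,-0.3,0.7],[0,-0.22,0.44],[0,0,0]], "dr": [[0,0,0],[0,0,0],[0,0,0],[0,0,0],[0,0,0],[0,0,0],[0,0,0],[0,0,0],[0,0,0],[0,0,0]]}}

```text
clock: 7.7
eef_pos: [517.6, -281.5, 135.5]
eef_rot: [-2.326, 1.57, 2.632]
ft_force: [-0.2, 0.5, -2.5]
gripper_width: 0.406
```

>>> {"method": "arm_command", "body": {"delta_pos": [[0.4,0,0],[0.5,0,0],[0.5,0,0],[0.4,0,0],[0.3,0,0],[0.15,0,0],[0,0,0]], "dr": [[0,0,0],[0,0,0],[0,0,0],[0,0,0],[0,0,0],[0,0,0],[0,0,0]]}}

```text
clock: 8.57
eef_pos: [518.4, -280.1, 45.9]
eef_rot: [-2.559, 1.57, 2.402]
ft_force: [0.7, 0.2, -1.1]
gripper_width: 0.404
```

Run:
```python
from m import *
goto(518,-280,37.5)
```

```text
t 8.68 pos [ 518.8  -280.48   46.57] jaw 14.2 q6 0.7 F [ 0.17 -0.13 -1.68] w 34.5
 rot deg [-0.    0.03 -0.03]  shift units [ 0.23 -0.02 -0.02] world d [-0.8   0.48 -9.07]
```

>>> {"method": "arm_command", "body": {"delta_pos": [[0.1,0,0],[0.07,0,0],[0.05,0,0],[0,0,0]], "dr": [[0,0,0],[0,0,0],[0,0,0],[0,0,0]]}}

```text
clock: 9.18
eef_pos: [518.5, -280.3, 37.4]
eef_rot: [0.101, 1.571, -1.222]
ft_force: [-1.1, -0.1, 0.5]
gripper_width: 0.404
```

Run:
```python
from m import *
goto(518,-280,37.5)
crop(sc,100,60,250,210,4,"pics/a3.png")
```

```text
t 9.28 pos [ 518.46 -280.28   37.37] jaw 14.2 q6 0.7 F [-0.37 -0.11  0.64] w 34.2
 rot deg [0. 0. 0.]  shift units [-0.   -0.01 -0.01] world d [-0.46  0.28  0.13]
```

View pics/a3.png

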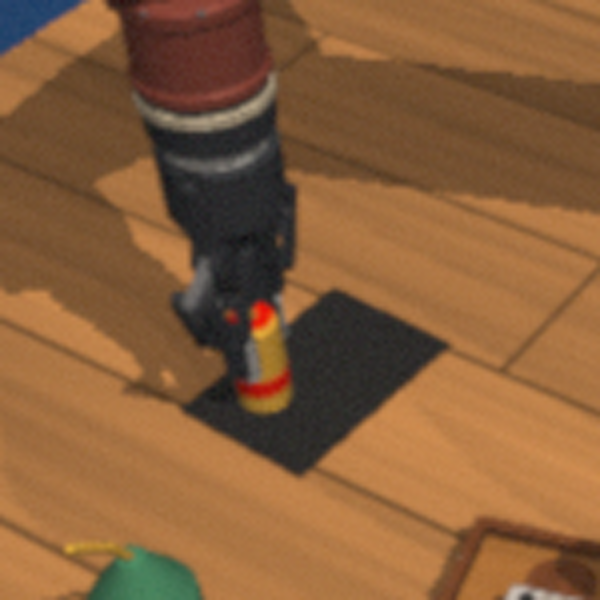

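The can stands on the mat, and the force reading shows contact. I'll release and rise.

>>> {"method": "arm_command", "body": {"delta_pos": [[0,0,0],[0,0,0],[0,0,0],[0,0,0],[0,0,0],[0,0,0]], "dr": [[0,0,0],[0,0,0],[0,0,0],[0,0,0],[0,0,0],[0,0,0]], "hand": 0}}

```text
clock: 10.02
eef_pos: [518.5, -280.2, 37.3]
eef_rot: [0.981, 1.571, -0.341]
ft_force: [-0.3, -0.1, -0.4]
gripper_width: 1.001
```

>>> {"method": "arm_command", "body": {"delta_pos": [[-0.2,0,0],[-0.4,0,0],[-0.7,0,0],[-0.7,0,0],[-0.6,0,0],[-0.3,0,0],[0,0,0]], "dr": [[0,0,0],[0,0,0],[0,0,0],[0,0,0],[0,0,0],[0,0,0],[0,0,0]]}}

```text
clock: 10.9
eef_pos: [519.0, -280.6, 154.3]
eef_rot: [0.703, 1.569, -0.62]
ft_force: [-0.1, -0.2, -0.3]
gripper_width: 0.998
```

Run:
```python
from m import *
goto(553.1,37.4,48)
crop(tp,170,130,430,300,3,"pics/a4.png")
```

```text
t 11.0 pos [ 518.14 -280.01  152.71] jaw 14.2 q6 0.7 F [-0.6  -0.17 -0.42] w 85.0
 rot deg [-0.   -0.04  0.03]  shift units [ 2.62  2.79 -7.48] world d [  34.96  317.41 -104.71]
```

View pics/a4.png

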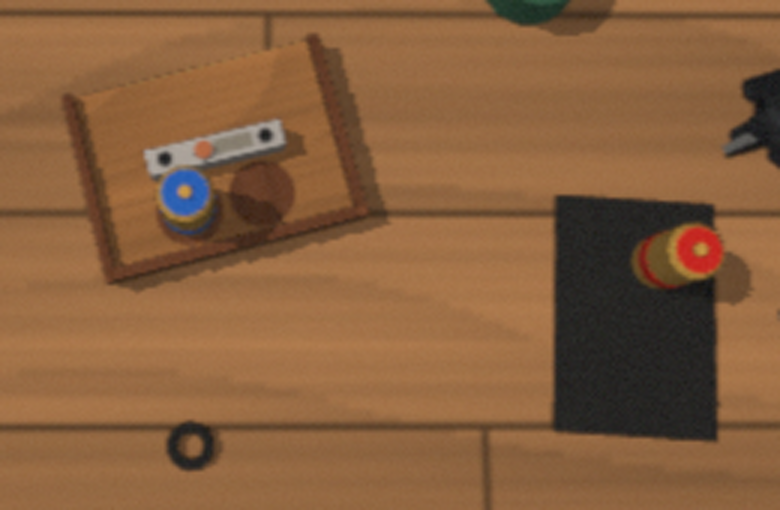

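The red can stands upright on the mat (crop ~(675,258)), and its empty disc shows at (262,193). On to the blue can.

>>> {"method": "arm_command", "body": {"delta_pos": [[0,0.2,-0.5],[0,0.31,-0.9],[0,0.33,-0.9],[0,0.33,-0.9],[0,0.33,-0.9],[0,0.33,-0.9],[0,0.33,-0.9],[0,0.33,-0.9],[0,0.3,-0.68],[0,0,0]], "dr": [[0,0,0],[0,0,0],[0,0,0],[0,0,0],[0,0,0],[0,0,0],[0,0,0],[0,0,0],[0,0,0],[0,0,0]]}}

```text
clock: 12.25
eef_pos: [552.4, 40.0, 152.6]
eef_rot: [-2.236, 1.569, 2.728]
ft_force: [-0.5, 0.4, -0.2]
gripper_width: 0.998
```

Run:
```python
from m import *
goto(553.1,37.4,48,14)
```

```text
t 12.35 pos [552.46  37.85 152.71] jaw 14.27 q6 1.26 F [ 0.03 -0.08 -1.19] w 85.0
 rot deg [ 0.27 -0.02  0.07]  shift units [2.62 0.01 0.01] world d [   0.64   -0.45 -104.71]
```

>>> {"method": "arm_command", "body": {"delta_pos": [[0.4,0.01,0],[0.6,0,0.01],[0.6,0,0],[0.5,0,0],[0.3,0,0],[0.2,0,0],[0,0,0],[0,0,0]], "dr": [[0.2,0,0],[0,0,0],[0,0,0],[0,0,0],[0,0,0],[0,0,0],[0,0,0],[0,0,0]]}}

```text
clock: 13.35
eef_pos: [554.2, 36.8, 49.8]
eef_rot: [1.249, 1.57, -0.078]
ft_force: [-0.1, -0.7, 0.6]
gripper_width: 0.996
```

Run:
```python
from m import *
goto(553.1,37.4,48,14)
```

```text
t 13.45 pos [554.22  36.87  49.91] jaw 14.0 q6 1.26 F [0.19 0.32 0.89] w 84.9
 rot deg [ 0.    0.02 -0.06]  shift units [ 0.05 -0.02 -0.02] world d [-1.12  0.53 -1.91]
```

>>> {"method": "arm_command", "body": {"delta_pos": [[0.03,-0.02,-0.01],[0,0,0]], "dr": [[0,0,0],[0,0,0]]}}

```text
clock: 13.7
eef_pos: [552.8, 37.1, 48.2]
eef_rot: [1.523, 1.571, 0.197]
ft_force: [-0.3, -0.1, -0.4]
gripper_width: 0.996
```

>>> {"method": "arm_command", "body": {"delta_pos": [[0,0,0],[0,0,0],[0,0,0],[0,0,0],[0,0,0],[0,0,0],[0,0,0]], "dr": [[0,0,0],[0,0,0],[0,0,0],[0,0,0],[0,0,0],[0,0,0],[0,0,0]], "hand": 255}}

```text
clock: 14.58
eef_pos: [553.0, 37.1, 48.4]
eef_rot: [1.347, 1.57, 0.02]
ft_force: [-1.5, 0.5, 5.8]
gripper_width: 0.404
```

Run:
```python
from m import *
goto(553.1,37.4,48,14)
goto(448,-245,48)
```

```text
t 14.68 pos [553.03  37.1   48.41] jaw 14.0 q6 1.26 F [-1.83  0.04  6.15] w 34.6
 rot deg [-0.    0.   -0.02]  shift units [ 0.01  0.   -0.01] world d [ 0.07  0.3  -0.41]
t 14.68 pos [553.03  37.1   48.41] jaw 14.0 q6 1.26 F [-1.83  0.04  6.15] w 34.6
 rot deg [-0.    0.   -0.02]  shift units [ 0.01 -4.25  6.21] world d [-105.03 -282.1    -0.41]
```

>>> {"method": "arm_command", "body": {"delta_pos": [[-0.2,0,0],[-0.4,0,0],[-0.6,0,0],[-0.6,0,0],[-0.5,0,0],[0,0,0]], "dr": [[0,0,0],[0,0,0],[0,0,0],[0,0,0],[0,0,0],[0,0,0]]}}

```text
clock: 15.42
eef_pos: [554.2, 37.0, 142.2]
eef_rot: [1.262, 1.567, -0.064]
ft_force: [-0.1, -0.1, -2.3]
gripper_width: 0.402
```

>>> {"method": "arm_command", "body": {"delta_pos": [[0,-0.25,0.4],[0,-0.5,0.7],[0,-0.5,0.8],[0,-0.5,0.8],[0,-0.5,0.8],[0,-0.5,0.8],[0,-0.5,0.7],[0,-0.5,0.7],[0,-0.5,0.51],[0,0,0]], "dr": [[0,0,0],[0,0,0],[0,0,0],[0,0,0],[0,0,0],[0,0,0],[0,0,0],[0,0,0],[0,0,0],[0,0,0]]}}

```text
clock: 16.68
eef_pos: [446.1, -246.7, 139.2]
eef_rot: [-2.134, 1.569, 2.819]
ft_force: [0.0, -0.1, -1.4]
gripper_width: 0.407
```

>>> {"method": "arm_command", "body": {"delta_pos": [[0.4,0,0],[0.5,0,0],[0.5,0,0],[0.4,0,0],[0.3,0,0],[0.2,0,0],[0,0,0]], "dr": [[0,0,0],[0,0,0],[0,0,0],[0,0,0],[0,0,0],[0,0,0],[0,0,0]]}}

```text
clock: 17.55
eef_pos: [447.7, -244.8, 47.7]
eef_rot: [-2.456, 1.57, 2.501]
ft_force: [-0.0, 0.3, -1.3]
gripper_width: 0.403
```

Run:
```python
from m import *
goto(448,-245,37.5)
```

```text
t 17.65 pos [ 448.23 -245.19   48.42] jaw 14.0 q6 0.68 F [ 0.15 -0.35 -1.9 ] w 34.4
 rot deg [-0.    0.02 -0.02]  shift units [ 0.27 -0.   -0.01] world d [ -0.23   0.19 -10.92]
```

>>> {"method": "arm_command", "body": {"delta_pos": [[0.12,0,0],[0.09,0,0],[0.06,0,0],[0,0,0]], "dr": [[0,0,0],[0,0,0],[0,0,0],[0,0,0]]}}

```text
clock: 18.15
eef_pos: [448.0, -245.1, 37.4]
eef_rot: [-0.657, 1.571, -1.983]
ft_force: [-1.4, 1.4, 2.1]
gripper_width: 0.406
```

Run:
```python
from m import *
goto(448,-245,37.5)
```

```text
t 18.25 pos [ 447.98 -245.07   37.43] jaw 14.0 q6 0.68 F [-1.93  0.42  2.57] w 34.4
 rot deg [0. 0. 0.]  shift units [-0.  0. -0.] world d [0.02 0.07 0.07]
```

Contact on the mat (+2.6 N). I'll release, rise and look at the scene.

>>> {"method": "arm_command", "body": {"delta_pos": [[0,0,0],[0,0,0],[0,0,0],[0,0,0],[0,0,0],[0,0,0]], "dr": [[0,0,0],[0,0,0],[0,0,0],[0,0,0],[0,0,0],[0,0,0]], "hand": 0}}

```text
clock: 19.0
eef_pos: [448.0, -245.1, 37.3]
eef_rot: [1.782, 1.571, 0.456]
ft_force: [0.1, 0.6, -0.0]
gripper_width: 0.996
```

>>> {"method": "arm_command", "body": {"delta_pos": [[-0.2,0,0],[-0.4,0,0],[-0.7,0,0],[-0.7,0,0],[-0.6,0,0],[-0.3,0,0],[0,0,0]], "dr": [[0,0,0],[0,0,0],[0,0,0],[0,0,0],[0,0,0],[0,0,0],[0,0,0]]}}

```text
clock: 19.88
eef_pos: [448.4, -245.3, 153.9]
eef_rot: [0.688, 1.569, -0.639]
ft_force: [0.4, -0.3, -0.4]
gripper_width: 1.0
```

Run:
```python
from m import *
goto(591.2,20.5,150,14)
crop(tp,170,130,430,300,3,"pics/b1.png");crop(tp,190,140,300,225,7,"pics/b2.png");crop(sc,190,160,300,260,7,"pics/b3.png")
for k in("red","blue"):
    b=topc("top",k);print(k,onz(tp,b,74))
```

```text
t 19.98 pos [ 447.62 -244.8   152.59] jaw 14.0 q6 0.68 F [ 0.08  0.42 -0.68] w 85.1
 rot deg [-0.   -0.05  0.04]  shift units [ 0.07  5.09 -5.57] world d [143.58 265.3   -2.59]
red [ 520.72 -271.86   74.  ]
blue [ 447.93 -244.87   74.  ]
```

View pics/b1.png

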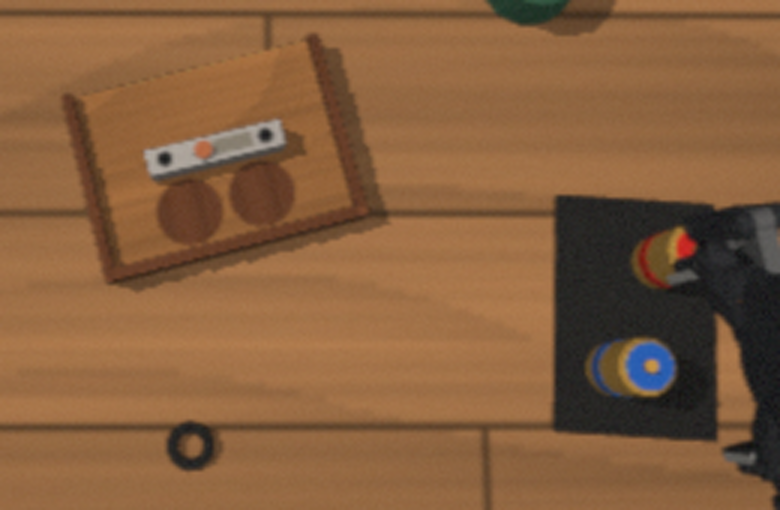

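View pics/b2.png

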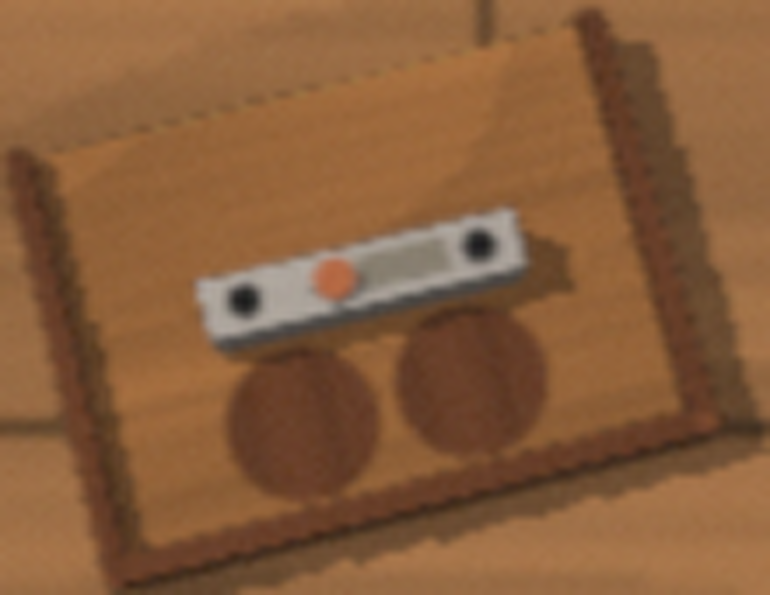

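View pics/b3.png

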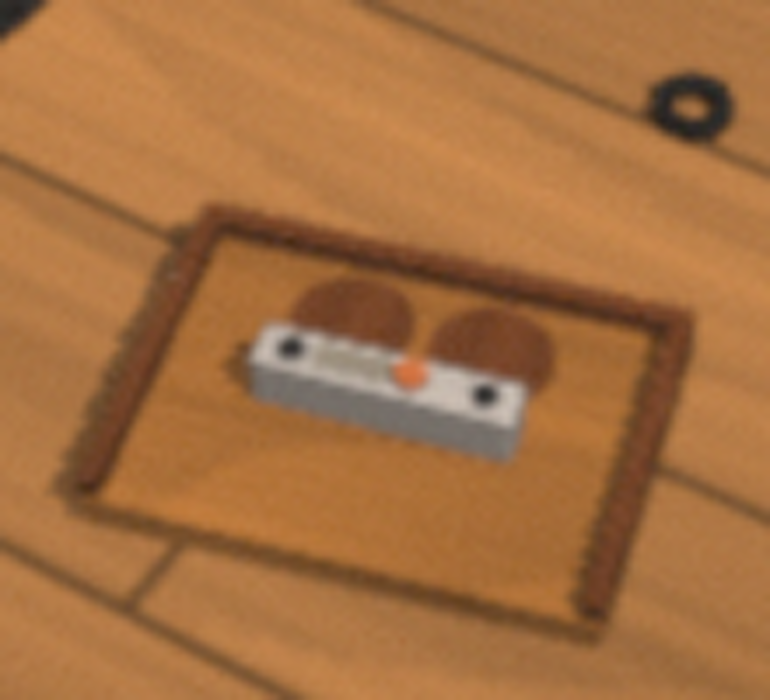

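Both banded cans stand upright on the mat, with blue measured at (448,-245) and red partly hidden by the gripper. The bracket's top face is centred at crop pixel ~(361,274), and the discs are at (471,382) and (302,424).

Run:
```python
from m import *
f=lambda u,v:((u+.5)/7-.5+190,(v+.5)/7-.5+140)
for p in((361.5,273.5),(244,300),(478,244)): print(onz(tp,f(*p),37))
for p in((471,382),(302,424)): print("disc",onz(tp,f(*p),15))
b=min((c for c in comps(M["top"]["pale"],100)),key=lambda c:np.hypot(*(c[2]-[241,178])))
r=cv2.minAreaRect(np.argwhere(b[3])[:,::-1].astype(np.float32));print(r,onz(tp,r[0],37))
bp=cv2.boxPoints(r);Q=np.array([onz(tp,p,37)[:2] for p in bp]);print(Q)
```

```text
[591.27  20.32  37.  ]
[583.59  53.3   37.  ]
[599.87 -12.56  37.  ]
disc [564.12 -10.96  15.  ]
disc [551.82  37.62  15.  ]
((241.1663055419922, 178.69850158691406), (8.477311134338379, 46.602046966552734), 76.60750579833984) [591.16  20.41  37.  ]
[[588.51  66.96]
 [610.57 -22.51]
 [593.83 -26.3 ]
 [571.98  62.84]]
```

>>> {"method": "arm_command", "body": {"delta_pos": [[0,0.35,-0.4],[0,0.55,-0.6],[0,0.6,-0.65],[0,0.6,-0.65],[0,0.6,-0.65],[0,0.6,-0.65],[0,0.6,-0.65],[0,0.6,-0.65],[0,0.59,-0.67],[0,0,0]], "dr": [[0,0,0],[0,0,0],[0,0,0],[0,0,0],[0,0,0],[0,0,0],[0,0,0],[0,0,0],[0,0,0],[0,0,0]]}}

```text
clock: 21.32
eef_pos: [591.9, 22.4, 152.2]
eef_rot: [-2.227, 1.57, 2.733]
ft_force: [-0.4, -0.0, 0.5]
gripper_width: 1.002
```

>>> {"method": "arm_command", "body": {"delta_pos": [[0.4,0,0],[0.6,0,0],[0.6,0,0],[0.5,0,0],[0.4,0,0],[0.2,0,0],[0,0,0]], "dr": [[0,0,0],[0,0,0],[0,0,0],[0,0,0],[0,0,0],[0,0,0],[0,0,0]]}}

```text
clock: 22.2
eef_pos: [591.3, 20.1, 44.8]
eef_rot: [-1.826, 1.57, 3.131]
ft_force: [0.3, 0.9, 0.5]
gripper_width: 1.001
```

Run:
```python
from m import *
goto(591.2,20.4,16.5,13.9)
```

```text
t 22.3 pos [592.07  20.24  45.81] jaw 13.99 q6 1.24 F [-0.44 -0.33  0.3 ] w 85.0
 rot deg [ 0.09  0.02 -0.05]  shift units [ 0.73 -0.02 -0.01] world d [ -0.87   0.16 -29.31]
```

>>> {"method": "arm_command", "body": {"delta_pos": [[0.25,-0.01,0],[0.25,0,0],[0.15,0,0],[0.06,0,0],[0,0,0],[0,0,0]], "dr": [[0,0,0],[0,0,0],[0,0,0],[0,0,0],[0,0,0],[0,0,0]]}}

```text
clock: 23.05
eef_pos: [591.5, 20.3, 17.2]
eef_rot: [1.222, 1.57, -0.105]
ft_force: [-0.7, 0.1, 0.4]
gripper_width: 1.002
```

Run:
```python
from m import *
goto(591.2,20.4,16.5,13.9)
```

```text
t 23.15 pos [591.5   20.27  17.18] jaw 14.0 q6 1.24 F [ 0.32 -0.4   0.92] w 85.1
 rot deg [ 0.1   0.01 -0.03]  shift units [ 0.02 -0.01 -0.01] world d [-0.3   0.13 -0.68]
```

>>> {"method": "arm_command", "body": {"delta_pos": [[0,0,0],[0,0,0],[0,0,0],[0,0,0],[0,0,0],[0,0,0],[0,0,0],[0,0,0],[0,0,0]], "dr": [[0,0,0],[0,0,0],[0,0,0],[0,0,0],[0,0,0],[0,0,0],[0,0,0],[0,0,0],[0,0,0]], "hand": 255}}

```text
clock: 24.28
eef_pos: [591.5, 20.3, 17.1]
eef_rot: [1.267, 1.57, -0.06]
ft_force: [-0.5, 0.5, 5.9]
gripper_width: 0.194
```

>>> {"method": "arm_command", "body": {"delta_pos": [[-0.2,0,0],[-0.4,0,0],[-0.6,0,0],[-0.6,0,0],[-0.4,0,0],[0,0,0]], "dr": [[0,0,0],[0,0,0],[0,0,0],[0,0,0],[0,0,0],[0,0,0]]}}

```text
clock: 25.02
eef_pos: [592.2, 20.2, 106.3]
eef_rot: [1.25, 1.568, -0.076]
ft_force: [0.3, -0.6, -1.5]
gripper_width: 0.196
```

Run:
```python
from m import *
goto(492.3,251.1,105,-19.4)
crop(sc,190,110,310,240,5,"pics/c1.png")
```

```text
t 25.12 pos [590.97  20.3  104.49] jaw 14.0 q6 1.24 F [-0.39 -0.71 -1.01] w 16.5
 rot deg [33.4  -0.    0.03]  shift units [-0.01 -4.24 -4.62] world d [-98.67 230.8    0.51]
```

View pics/c1.png

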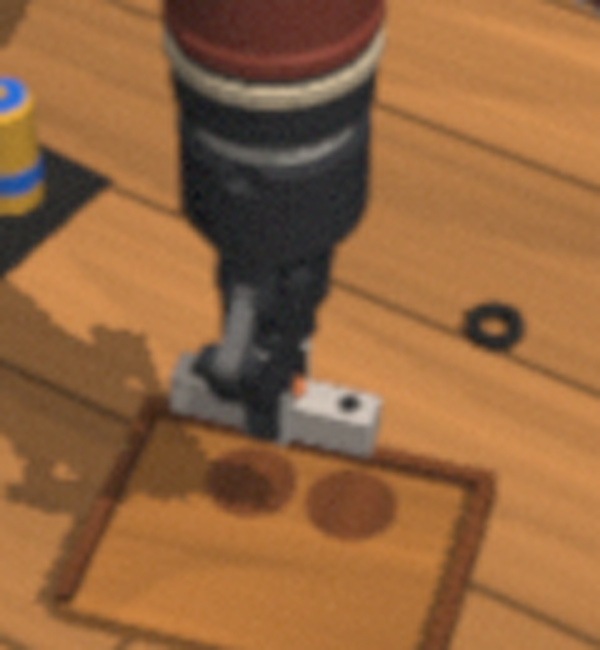

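The bracket is gripped level and clear. Next: turn 33.4°, then carry it to the plate.

>>> {"method": "arm_command", "body": {"delta_pos": [[0,0,0],[0,0,0],[0,0,0],[0,0,0],[0,0,0],[0,0,0]], "dr": [[5,0,0],[8,0,0],[8,0,0],[8,0,0],[4.4,0,0],[0,0,0]]}}

```text
clock: 25.88
eef_pos: [590.6, 20.3, 103.8]
eef_rot: [-1.305, 1.569, 3.069]
ft_force: [0.2, -0.8, 0.3]
gripper_width: 0.197
```

>>> {"method": "arm_command", "body": {"delta_pos": [[0,-0.3,-0.35],[0,-0.55,-0.6],[0,-0.6,-0.65],[0,-0.6,-0.65],[0,-0.6,-0.65],[0,-0.6,-0.65],[0,-0.6,-0.65],[0,-0.39,-0.42],[0,0,0],[0,0,0]], "dr": [[0,0,0],[0,0,0],[0,0,0],[0,0,0],[0,0,0],[0,0,0],[0,0,0],[0,0,0],[0,0,0],[0,0,0]]}}

```text
clock: 27.12
eef_pos: [492.4, 250.9, 104.8]
eef_rot: [-0.257, 1.57, -2.165]
ft_force: [0.2, -1.0, -1.5]
gripper_width: 0.198
```

Run:
```python
from m import *
goto(492.3,251.1,30,-19.4)
```

```text
t 27.23 pos [492.79 250.4  104.8 ] jaw -19.42 q6 2.25 F [ 0.52  0.13 -0.85] w 16.9
 rot deg [-0.02  0.01  0.  ]  shift units [ 1.87 -0.02 -0.01] world d [ -0.49   0.7  -74.8 ]
```

>>> {"method": "arm_command", "body": {"delta_pos": [[0.3,-0.02,0],[0.4,0,-0.01],[0.4,0,0],[0.4,0,0],[0.25,0,0],[0.12,0,0],[0,0,0],[0,0,0]], "dr": [[0,0,0],[0,0,0],[0,0,0],[0,0,0],[0,0,0],[0,0,0],[0,0,0],[0,0,0]]}}

```text
clock: 28.22
eef_pos: [492.5, 251.7, 30.6]
eef_rot: [2.245, 1.57, 0.336]
ft_force: [0.6, 0.2, -1.2]
gripper_width: 0.192
```

Run:
```python
from m import *
goto(492.3,251.1,15.2,-19.4)
crop(sc,310,180,395,265,7,"pics/d1.png");crop(tp,80,185,175,275,7,"pics/d2.png")
```

```text
t 28.32 pos [492.46 251.72  30.62] jaw -19.39 q6 2.25 F [ 0.13 -0.4  -1.71] w 16.4
 rot deg [ 0.01 -0.03 -0.04]  shift units [0.39 0.   0.02] world d [ -0.16  -0.62 -15.42]
```

View pics/d1.png

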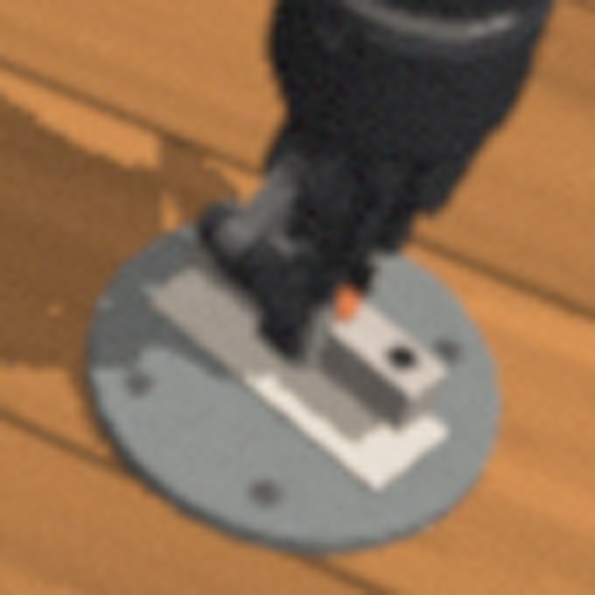

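View pics/d2.png

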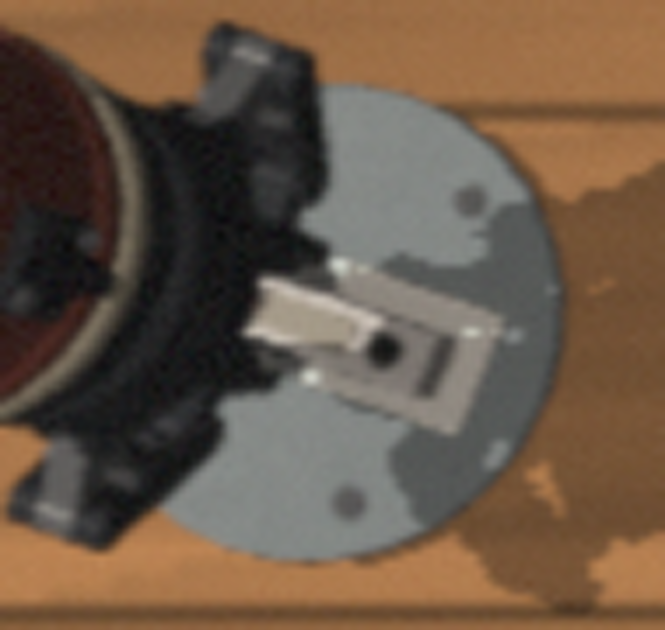

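The bracket hangs level over the seat and lines up with it, as seen from the visible ends. I'll lower it in small steps.

>>> {"method": "arm_command", "body": {"delta_pos": [[0.12,0,0.02],[0.12,0,0],[0.08,0,0],[0.04,0,0],[0,0,0],[0,0,0]], "dr": [[0,0,0],[0,0,0],[0,0,0],[0,0,0],[0,0,0],[0,0,0]]}}

```text
clock: 29.08
eef_pos: [491.9, 250.8, 15.8]
eef_rot: [2.035, 1.571, 0.125]
ft_force: [-0.5, 0.0, -0.1]
gripper_width: 0.194
```

Run:
```python
from m import *
goto(492.3,251.1,15.2,-19.4)
```

```text
t 29.18 pos [491.91 250.87  15.84] jaw -19.4 q6 2.25 F [-1.02  0.31 -0.97] w 16.2
 rot deg [ 0.   -0.01 -0.01]  shift units [ 0.02  0.01 -0.01] world d [ 0.39  0.23 -0.64]
```

>>> {"method": "arm_command", "body": {"delta_pos": [[0.02,0.01,0],[0,0,0],[0,0,0]], "dr": [[0,0,0],[0,0,0],[0,0,0]]}}

```text
clock: 29.55
eef_pos: [492.2, 250.7, 15.1]
eef_rot: [2.563, 1.571, 0.654]
ft_force: [-1.4, -0.9, 4.5]
gripper_width: 0.194
```

>>> {"method": "arm_command", "body": {"delta_pos": [[0,0,0],[0,0,0],[0,0,0],[0,0,0],[0,0,0],[0,0,0],[0,0,0]], "dr": [[0,0,0],[0,0,0],[0,0,0],[0,0,0],[0,0,0],[0,0,0],[0,0,0]], "hand": 0}}

```text
clock: 30.42
eef_pos: [492.2, 250.7, 14.9]
eef_rot: [2.727, 1.571, 0.817]
ft_force: [0.4, 0.7, -0.4]
gripper_width: 0.999
```

>>> {"method": "arm_command", "body": {"delta_pos": [[-0.2,0,0],[-0.5,0,0],[-0.7,0,0],[-0.7,0,0],[-0.7,0,0],[-0.5,0,0],[0,0,0]], "dr": [[0,0,0],[0,0,0],[0,0,0],[0,0,0],[0,0,0],[0,0,0],[0,0,0]]}}

```text
clock: 31.3
eef_pos: [493.3, 251.1, 148.8]
eef_rot: [2.242, 1.567, 0.332]
ft_force: [-0.5, 0.2, -0.3]
gripper_width: 1.0
```

Run:
```python
from m import *
goto(518.3,-280.2,148,14)
```

```text
t 31.4 pos [492.   250.59 146.69] jaw -19.4 q6 2.25 F [ 0.25 -0.56 -0.71] w 85.2
 rot deg [-33.4   0.    0. ]  shift units [-0.03 -2.57 13.04] world d [  26.3  -530.79    1.31]
```

>>> {"method": "arm_command", "body": {"delta_pos": [[0,0,0],[0,0,0],[0,0,0],[0,0,0],[0,0,0],[0,0,0]], "dr": [[-5,0,0],[-8,0,0],[-8,0,0],[-8,0,0],[-4.4,0,0],[0,0,0]]}}

```text
clock: 32.15
eef_pos: [491.5, 250.4, 145.9]
eef_rot: [-1.46, 1.569, -2.787]
ft_force: [-0.2, 0.4, 0.1]
gripper_width: 0.999
```

>>> {"method": "arm_command", "body": {"delta_pos": [[0,-0.1,0.5],[0,-0.2,0.9],[0,-0.2,1],[0,-0.2,1],[0,-0.2,1],[0,-0.2,1],[0,-0.2,1],[0,-0.2,1],[0,-0.2,1],[0,-0.2,1],[0,-0.2,1],[0,-0.2,1]], "dr": [[0,0,0],[0,0,0],[0,0,0],[0,0,0],[0,0,0],[0,0,0],[0,0,0],[0,0,0],[0,0,0],[0,0,0],[0,0,0],[0,0,0]]}}

```text
clock: 33.65
eef_pos: [512.2, -216.1, 146.7]
eef_rot: [-1.874, 1.57, 3.081]
ft_force: [-0.0, 0.1, 0.9]
gripper_width: 1.001
```

Run:
```python
from m import *
goto(518.3,-280.2,150,14)
crop(sc,310,180,395,265,7,"pics/e1.png");crop(tp,80,185,175,275,7,"pics/e2.png")
for k in("red","blue"):
    a,b=topc("scene",k),topc("top",k); P,e=tri(sc,a,tp,b); print(k,P,e,onz(tp,b,74),onz(sc,a,74))
```

```text
t 33.75 pos [ 512.58 -218.38  146.58] jaw 13.69 q6 0.8 F [-0.04  0.81  0.92] w 85.3
 rot deg [-0.31  0.08  0.01]  shift units [-0.09 -0.23  1.53] world d [  5.72 -61.82   3.42]Traceback (most recent call last):
  File "<stdin>", line 5, in <module>
  File "m.py", line 11, in topc
    cs=cv2.findContours(best[1].astype(np.uint8),cv2.RETR_EXTERNAL,cv2.CHAIN_APPROX_NONE)[0][0]
                        ~~~~^^^
TypeError: 'NoneType' object is not subscriptable
```

View pics/e1.png

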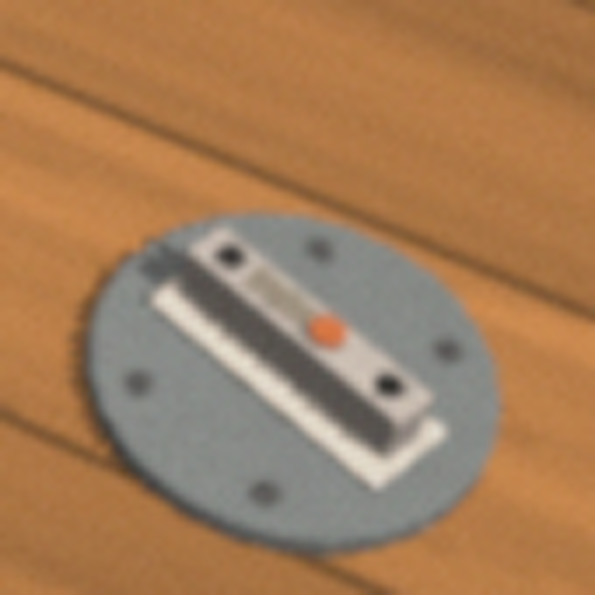

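View pics/e2.png

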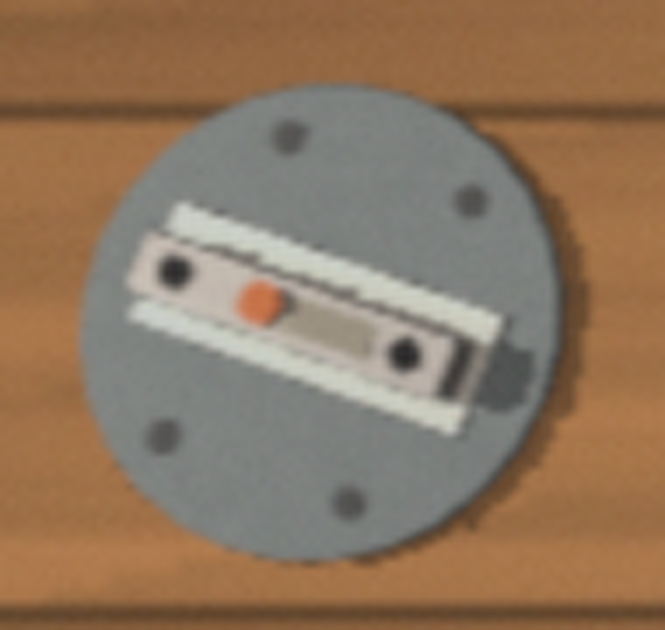

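The bracket lies flat along the seat. The holes are at top crop (175,271),(404,353) and scene crop (231,256),(390,385). I'll measure how well it is centred.

Run:
```python
from m import *
f=lambda u,v,x,y:((u+.5)/7-.5+x,(v+.5)/7-.5+y)
t=[f(175,271,80,185),f(404,353,80,185)];s=[f(390,385,310,180),f(231,256,310,180)]
P=np.array([tri(sc,a,tp,b)[0] for a,b in zip(s,t)]);print(P,P.mean(0))
Q=np.array([onz(tp,b,35) for b in t]);print("z35",Q.mean(0));d=Q[0]-Q[1];print(np.degrees(np.arctan2(d[1],d[0])))
# seat corners this view (top): 
c=[f(*p,80,185) for p in((178,203),(500,318),(458,436),(128,313))]
print("seat@13",np.mean([onz(tp,b,13) for b in c],0))
```

```text
[[503.34 282.73  35.  ]
 [480.9  218.64  35.35]] [492.12 250.68  35.17]
z35 [492.12 250.76  35.  ]
70.62134790217128
seat@13 [492.46 250.62  13.  ]
```

>>> {"method": "arm_command", "body": {"delta_pos": [[-0.04,-0.1,0.6],[-0.04,-0.13,0.6],[0,0,0.33],[0,0,0],[0,0,0]], "dr": [[-0.3,0,0],[0,0,0],[0,0,0],[0,0,0],[0,0,0]]}}

```text
clock: 34.48
eef_pos: [519.1, -274.9, 149.9]
eef_rot: [-2.723, 1.57, 2.239]
ft_force: [0.1, 0.1, 0.6]
gripper_width: 1.002
```

Run:
```python
from m import *
goto(518.5,-280.3,37.4,14)
```

```text
t 34.58 pos [ 519.19 -274.85  150.03] jaw 14.34 q6 0.71 F [0.5  0.88 0.9 ] w 85.1
 rot deg [ 0.34 -0.03  0.01]  shift units [ 2.82 -0.05  0.13] world d [  -0.69   -5.45 -112.63]
```

The bracket is centred within about 0.5 mm and 0.2°. Next I'll fetch the red can where it was released.

>>> {"method": "arm_command", "body": {"delta_pos": [[0.3,-0.05,0.1],[0.6,0,0.03],[0.6,0,0],[0.6,0,0],[0.4,0,0],[0.2,0,0],[0.1,0,0],[0,0,0],[0,0,0]], "dr": [[0.2,0,0],[0,0,0],[0,0,0],[0,0,0],[0,0,0],[0,0,0],[0,0,0],[0,0,0],[0,0,0]]}}

```text
clock: 35.7
eef_pos: [519.1, -281.4, 38.7]
eef_rot: [0.712, 1.57, -0.613]
ft_force: [-0.0, -0.3, 0.2]
gripper_width: 0.999
```

Run:
```python
from m import *
goto(518.5,-280.3,37.4,14.2)
```

```text
t 35.8 pos [ 519.01 -281.4    38.68] jaw 14.1 q6 0.7 F [-0.32 -0.34  0.57] w 85.0
 rot deg [-0.1   0.04 -0.04]  shift units [ 0.03 -0.01 -0.03] world d [-0.51  1.1  -1.28]
```

>>> {"method": "arm_command", "body": {"delta_pos": [[0.03,0,-0.03],[0,0,0],[0,0,0]], "dr": [[0,0,0],[0,0,0],[0,0,0]]}}

```text
clock: 36.17
eef_pos: [518.3, -280.0, 36.9]
eef_rot: [-2.54, 1.571, 2.419]
ft_force: [-0.8, -0.7, 0.3]
gripper_width: 0.994
```

>>> {"method": "arm_command", "body": {"delta_pos": [[0,0,0],[0,0,0],[0,0,0],[0,0,0],[0,0,0],[0,0,0],[0,0,0]], "dr": [[0,0,0],[0,0,0],[0,0,0],[0,0,0],[0,0,0],[0,0,0],[0,0,0]], "hand": 255}}

```text
clock: 37.05
eef_pos: [518.5, -280.0, 37.1]
eef_rot: [0.691, 1.57, -0.634]
ft_force: [-1.3, 1.1, 6.2]
gripper_width: 0.403
```

Run:
```python
from m import *
goto(564.8,-11.1,37)
```

```text
t 37.15 pos [ 518.47 -280.05   37.14] jaw 14.1 q6 0.71 F [-0.4   1.24  5.93] w 34.3
 rot deg [-0.    0.01 -0.01]  shift units [ 0.    2.76 -6.24] world d [ 46.33 268.95  -0.14]
```

>>> {"method": "arm_command", "body": {"delta_pos": [[-0.2,0,0],[-0.5,0,0],[-0.7,0,0],[-0.7,0,0],[-0.5,0,0],[0,0,0],[0,0,0]], "dr": [[0,0,0],[0,0,0],[0,0,0],[0,0,0],[0,0,0],[0,0,0],[0,0,0]]}}

```text
clock: 38.02
eef_pos: [517.9, -279.7, 140.0]
eef_rot: [-2.458, 1.57, 2.5]
ft_force: [0.2, 0.1, -2.1]
gripper_width: 0.405
```

Run:
```python
from m import *
goto(564.8,-11.1,48.5,14)
```

```text
t 38.12 pos [ 517.72 -279.57  139.72] jaw 14.1 q6 0.71 F [-0.48 -0.3  -1.  ] w 34.4
 rot deg [ 0.1  -0.08  0.07]  shift units [ 2.28  2.77 -6.23] world d [ 47.08 268.47 -91.22]
```

>>> {"method": "arm_command", "body": {"delta_pos": [[0,0.15,-0.4],[0,0.32,-0.7],[0,0.35,-0.8],[0,0.35,-0.8],[0,0.35,-0.8],[0,0.35,-0.8],[0,0.35,-0.8],[0,0.35,-0.7],[0,0.2,-0.43],[0,0,0],[0,0,0]], "dr": [[0,0,0],[0,0,0],[0,0,0],[0,0,0],[0,0,0],[0,0,0],[0,0,0],[0,0,0],[0,0,0],[0,0,0],[0,0,0]]}}

```text
clock: 39.5
eef_pos: [564.8, -11.7, 140.7]
eef_rot: [-1.185, 1.57, -2.51]
ft_force: [-0.0, -0.2, -2.0]
gripper_width: 0.405
```

>>> {"method": "arm_command", "body": {"delta_pos": [[0.3,0,0],[0.5,0,0],[0.5,0,0],[0.4,0,0],[0.2,0,0],[0.1,0,0],[0,0,0],[0,0,0]], "dr": [[0,0,0],[0,0,0],[0,0,0],[0,0,0],[0,0,0],[0,0,0],[0,0,0],[0,0,0]]}}

```text
clock: 40.5
eef_pos: [565.6, -11.3, 61.4]
eef_rot: [1.187, 1.57, -0.137]
ft_force: [-0.2, 0.3, -1.9]
gripper_width: 0.402
```

Run:
```python
from m import *
goto(564.8,-11.1,48.2,14)
```

```text
t 40.6 pos [565.48 -11.37  61.39] jaw 14.1 q6 1.18 F [-0.12  0.49 -0.78] w 34.5
 rot deg [ 0.1   0.02 -0.05]  shift units [ 0.33 -0.01 -0.01] world d [ -0.68   0.27 -13.19]
```

>>> {"method": "arm_command", "body": {"delta_pos": [[0.12,-0.01,0],[0.1,0,0],[0.06,0,0],[0,0,0],[0,0,0]], "dr": [[0,0,0],[0,0,0],[0,0,0],[0,0,0],[0,0,0]]}}

```text
clock: 41.22
eef_pos: [564.8, -11.4, 49.7]
eef_rot: [0.46, 1.571, -0.865]
ft_force: [0.3, 0.4, -1.7]
gripper_width: 0.403
```

Run:
```python
from m import *
goto(564.8,-11.1,48.2,14)
```

```text
t 41.33 pos [564.83 -11.42  49.82] jaw 14.1 q6 1.18 F [ 0.03 -0.18 -0.92] w 34.4
 rot deg [ 0.1   0.   -0.01]  shift units [ 0.04  0.   -0.01] world d [-0.03  0.32 -1.62]
```

>>> {"method": "arm_command", "body": {"delta_pos": [[0.03,0,-0.01],[0.01,0,0],[0,0,0],[0,0,0]], "dr": [[0,0,0],[0,0,0],[0,0,0],[0,0,0]]}}

```text
clock: 41.82
eef_pos: [564.6, -11.0, 48.2]
eef_rot: [1.589, 1.571, 0.265]
ft_force: [-0.8, -0.2, 0.2]
gripper_width: 0.402
```

Run:
```python
from m import *
goto(564.8,-11.1,48.2,14)
```

```text
t 41.92 pos [564.61 -11.    48.18] jaw 14.1 q6 1.18 F [-1.33  0.08  0.72] w 34.5
 rot deg [ 0.1 -0.  -0. ]  shift units [-0.  0.  0.] world d [ 0.19 -0.1   0.02]
```

Seated. I'll release, rise and go to the blue can at (448,-245.1).

>>> {"method": "arm_command", "body": {"delta_pos": [[0,0,0],[0,0,0],[0,0,0],[0,0,0],[0,0,0],[0,0,0]], "dr": [[0,0,0],[0,0,0],[0,0,0],[0,0,0],[0,0,0],[0,0,0]], "hand": 0}}

```text
clock: 42.68
eef_pos: [564.6, -11.0, 48.1]
eef_rot: [0.085, 1.571, -1.24]
ft_force: [0.1, -0.1, 0.5]
gripper_width: 0.998
```

>>> {"method": "arm_command", "body": {"delta_pos": [[-0.2,0,0],[-0.5,0,0],[-0.7,0,0],[-0.7,0,0],[-0.4,0,0],[0,0,0],[0,0,0]], "dr": [[0,0,0],[0,0,0],[0,0,0],[0,0,0],[0,0,0],[0,0,0],[0,0,0]]}}

```text
clock: 43.55
eef_pos: [564.0, -10.9, 147.2]
eef_rot: [-1.987, 1.569, 2.972]
ft_force: [0.2, 0.9, 0.3]
gripper_width: 0.995
```

Run:
```python
from m import *
goto(448,-245.1,37.4,14)
crop(tp,170,130,430,300,3,"pics/f1.png")
```

```text
t 43.65 pos [563.89 -10.93 146.98] jaw 14.1 q6 1.18 F [-0.2   0.43 -0.1 ] w 85.2
 rot deg [ 0.1  -0.04  0.1 ]  shift units [ 2.74 -4.23  4.98] world d [-115.89 -234.17 -109.58]
```

View pics/f1.png

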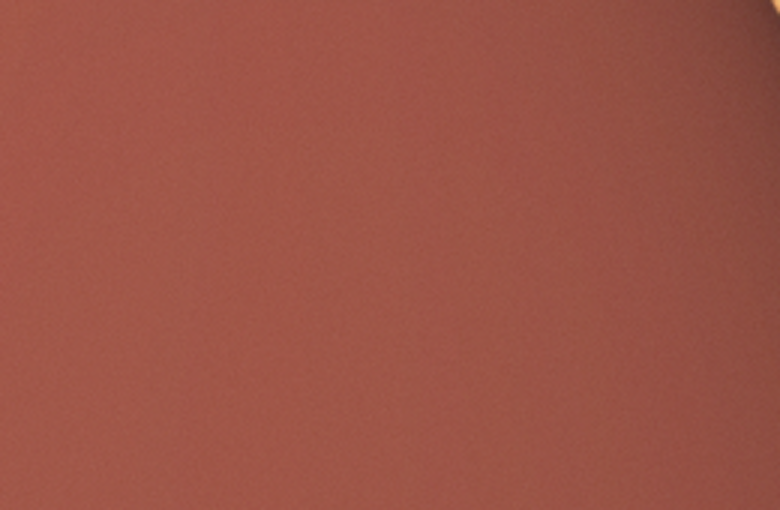

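The arm blocks the top camera here. I'll move on to the blue can and look at red from there.

>>> {"method": "arm_command", "body": {"delta_pos": [[0,-0.3,0.4],[0,-0.6,0.7],[0,-0.7,0.8],[0,-0.7,0.8],[0,-0.7,0.8],[0,-0.6,0.7],[0,-0.45,0.55],[0,-0.18,0.23],[0,0,0],[0,0,0]], "dr": [[0,0,0],[0,0,0],[0,0,0],[0,0,0],[0,0,0],[0,0,0],[0,0,0],[0,0,0],[0,0,0],[0,0,0]]}}

```text
clock: 44.9
eef_pos: [449.1, -244.7, 148.0]
eef_rot: [-2.953, 1.57, 2.006]
ft_force: [0.5, 0.7, -0.4]
gripper_width: 0.999
```

Run:
```python
from m import *
goto(448,-245.1,37.4,14)
crop(sc,190,160,300,260,7,"pics/f2.png")
a,b=topc("scene","red"),topc("top","red");print(tri(sc,a,tp,b),onz(tp,b,85))
```

```text
t 45.0 pos [ 449.35 -244.63  148.05] jaw 14.17 q6 0.68 F [ 0.03  0.02 -0.07] w 85.1
 rot deg [ 0.17 -0.01  0.  ]  shift units [ 2.77 -0.04  0.  ] world d [  -1.35   -0.47 -110.65]
(array([565.12, -11.06,  85.39]), np.float64(0.6063887892215768)) [565.05 -10.79  85.  ]
```

View pics/f2.png

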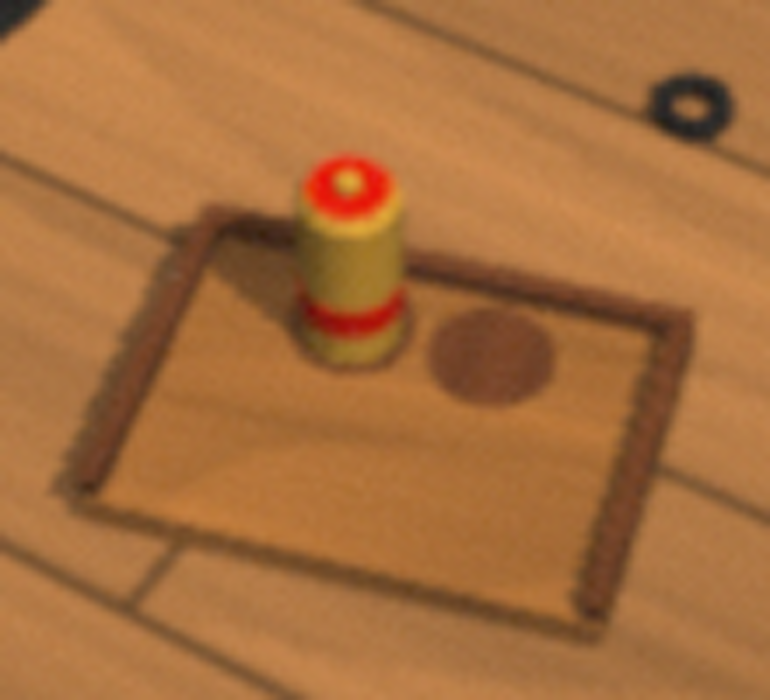

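The red can is back upright on its spot: (565.1,-11.1) against (565.2,-10.9) at the start. Now I'll descend on the blue can.

>>> {"method": "arm_command", "body": {"delta_pos": [[0.3,-0.03,0],[0.6,-0.01,0],[0.6,0,0],[0.6,0,0],[0.4,0,0],[0.2,0,0],[0.06,0,0],[0,0,0],[0,0,0]], "dr": [[0,0,0],[0,0,0],[0,0,0],[0,0,0],[0,0,0],[0,0,0],[0,0,0],[0,0,0],[0,0,0]]}}

```text
clock: 46.12
eef_pos: [447.9, -246.1, 38.2]
eef_rot: [0.696, 1.57, -0.629]
ft_force: [0.1, 0.5, -0.7]
gripper_width: 1.001
```

Run:
```python
from m import *
goto(448,-245.1,37.2,14)
```

```text
t 46.23 pos [ 447.79 -246.05   38.16] jaw 14.1 q6 0.68 F [-0.52 -0.43 -0.65] w 84.9
 rot deg [ 0.1   0.04 -0.03]  shift units [ 0.02  0.01 -0.02] world d [ 0.21  0.95 -0.96]
```

>>> {"method": "arm_command", "body": {"delta_pos": [[0.02,0,-0.02],[0,0,0],[0,0,0]], "dr": [[0,0,0],[0,0,0],[0,0,0]]}}

```text
clock: 46.6
eef_pos: [447.3, -245.0, 36.9]
eef_rot: [-1.591, 1.571, -2.915]
ft_force: [0.1, 0.3, -0.0]
gripper_width: 1.001
```

>>> {"method": "arm_command", "body": {"delta_pos": [[0,0,0],[0,0,0],[0,0,0],[0,0,0],[0,0,0],[0,0,0],[0,0,0]], "dr": [[0,0,0],[0,0,0],[0,0,0],[0,0,0],[0,0,0],[0,0,0],[0,0,0]], "hand": 255}}

```text
clock: 47.48
eef_pos: [447.4, -245.1, 37.1]
eef_rot: [0.395, 1.571, -0.93]
ft_force: [-1.3, 1.1, 5.7]
gripper_width: 0.406
```

Run:
```python
from m import *
goto(553,37.2,37,14)
```

```text
t 47.58 pos [ 447.36 -245.14   37.13] jaw 14.1 q6 0.68 F [-0.53  0.53  5.78] w 34.4
 rot deg [ 0.1   0.02 -0.01]  shift units [ 0.    4.27 -6.21] world d [105.64 282.34  -0.13]
```

>>> {"method": "arm_command", "body": {"delta_pos": [[-0.2,0,0],[-0.6,0,0],[-0.8,0,0],[-0.8,0,0],[-0.7,0,0],[-0.4,0,0],[0,0,0],[0,0,0]], "dr": [[0,0,0],[0,0,0],[0,0,0],[0,0,0],[0,0,0],[0,0,0],[0,0,0],[0,0,0]]}}

```text
clock: 48.58
eef_pos: [446.9, -244.8, 176.2]
eef_rot: [-2.44, 1.57, 2.519]
ft_force: [-0.5, -1.0, -1.5]
gripper_width: 0.405
```

Run:
```python
from m import *
goto(553,37.2,48.2,14)
```

```text
t 48.67 pos [ 446.74 -244.65  175.95] jaw 14.1 q6 0.68 F [-0.16 -0.72 -2.21] w 34.4
 rot deg [ 0.1  -0.08  0.06]  shift units [ 3.19  4.28 -6.19] world d [ 106.26  281.85 -127.75]
```

>>> {"method": "arm_command", "body": {"delta_pos": [[0,0.25,-0.4],[0,0.5,-0.7],[0,0.55,-0.8],[0,0.55,-0.8],[0,0.55,-0.8],[0,0.55,-0.8],[0,0.55,-0.8],[0,0.5,-0.7],[0,0.28,-0.39],[0,0,0],[0,0,0]], "dr": [[0,0,0],[0,0,0],[0,0,0],[0,0,0],[0,0,0],[0,0,0],[0,0,0],[0,0,0],[0,0,0],[0,0,0],[0,0,0]]}}

```text
clock: 50.05
eef_pos: [552.6, 36.3, 176.7]
eef_rot: [-1.397, 1.57, -2.722]
ft_force: [0.1, -0.4, -1.9]
gripper_width: 0.406
```

Run:
```python
from m import *
goto(553,37.2,48.2,14)
```

```text
t 50.15 pos [552.68  35.93 176.87] jaw 14.04 q6 1.26 F [ 0.93  0.22 -1.52] w 34.2
 rot deg [0.04 0.01 0.02]  shift units [ 3.22  0.01 -0.03] world d [   0.32    1.27 -128.67]
```

>>> {"method": "arm_command", "body": {"delta_pos": [[0.3,0.01,-0.03],[0.6,0,0],[0.7,0,0],[0.6,0,0],[0.4,0,0],[0.2,0,0],[0.1,0,0],[0,0,0],[0,0,0]], "dr": [[0,0,0],[0,0,0],[0,0,0],[0,0,0],[0,0,0],[0,0,0],[0,0,0],[0,0,0],[0,0,0]]}}

```text
clock: 51.28
eef_pos: [553.6, 38.0, 61.5]
eef_rot: [1.276, 1.57, -0.049]
ft_force: [0.4, -0.5, -1.4]
gripper_width: 0.399
```

Run:
```python
from m import *
goto(553,37.2,48.2,14)
```

```text
t 51.38 pos [553.5   38.05  61.43] jaw 14.1 q6 1.26 F [-0.08 -0.66 -1.24] w 34.9
 rot deg [ 0.1   0.02 -0.05]  shift units [ 0.33 -0.02  0.02] world d [ -0.5   -0.85 -13.23]
```

>>> {"method": "arm_command", "body": {"delta_pos": [[0.12,-0.01,0.02],[0.1,0,0],[0.06,0,0],[0.02,0,0],[0,0,0],[0,0,0]], "dr": [[0,0,0],[0,0,0],[0,0,0],[0,0,0],[0,0,0],[0,0,0]]}}

```text
clock: 52.12
eef_pos: [553.0, 37.2, 49.0]
eef_rot: [1.241, 1.571, -0.083]
ft_force: [0.1, 0.6, -1.5]
gripper_width: 0.405
```

Run:
```python
from m import *
goto(553,37.2,48.2,14)
```

```text
t 52.23 pos [553.02  37.2   49.03] jaw 14.1 q6 1.26 F [-1.05  0.06 -2.23] w 34.5
 rot deg [ 0.1   0.   -0.01]  shift units [ 0.02 -0.   -0.  ] world d [-0.02 -0.   -0.83]
```

>>> {"method": "arm_command", "body": {"delta_pos": [[0.02,0,0],[0,0,0],[0,0,0]], "dr": [[0,0,0],[0,0,0],[0,0,0]]}}

```text
clock: 52.6
eef_pos: [553.0, 37.2, 48.2]
eef_rot: [1.367, 1.571, 0.042]
ft_force: [0.6, -1.1, -0.3]
gripper_width: 0.409
```

>>> {"method": "arm_command", "body": {"delta_pos": [[0,0,0],[0,0,0],[0,0,0],[0,0,0],[0,0,0],[0,0,0]], "dr": [[0,0,0],[0,0,0],[0,0,0],[0,0,0],[0,0,0],[0,0,0]], "hand": 0}}

```text
clock: 53.35
eef_pos: [552.9, 37.2, 48.1]
eef_rot: [-1.938, 1.571, 3.02]
ft_force: [-1.7, 0.5, -1.9]
gripper_width: 1.003
```

>>> {"method": "arm_command", "body": {"delta_pos": [[-0.2,0,0],[-0.5,0,0],[-0.7,0,0],[-0.8,0,0],[-0.8,0,0],[-0.5,0,0],[0,0,0],[0,0,0]], "dr": [[0,0,0],[0,0,0],[0,0,0],[0,0,0],[0,0,0],[0,0,0],[0,0,0],[0,0,0]]}}

```text
clock: 54.35
eef_pos: [552.5, 37.2, 187.6]
eef_rot: [-1.834, 1.57, 3.124]
ft_force: [-0.6, -0.1, -0.6]
gripper_width: 0.999
```

Run:
```python
from m import *
goto(380,-260,190,14)
```

```text
t 54.45 pos [552.25  37.21 187.14] jaw 14.1 q6 1.26 F [ 0.03 -1.3  -0.23] w 84.8
 rot deg [ 0.1  -0.03  0.09]  shift units [-0.07 -5.98  6.17] world d [-172.25 -297.21    2.86]
```

Released. I'll retreat to clear both cameras and do the final check.

>>> {"method": "arm_command", "body": {"delta_pos": [[0,-0.4,0.4],[0,-0.7,0.7],[0,-0.7,0.75],[0,-0.7,0.75],[0,-0.7,0.75],[0,-0.7,0.75],[0,-0.7,0.75],[0,-0.7,0.7],[0,-0.5,0.5],[0,0,0],[0,0,0]], "dr": [[0,0,0],[0,0,0],[0,0,0],[0,0,0],[0,0,0],[0,0,0],[0,0,0],[0,0,0],[0,0,0],[0,0,0],[0,0,0]]}}

```text
clock: 55.82
eef_pos: [386.3, -253.8, 187.8]
eef_rot: [-2.829, 1.57, 2.129]
ft_force: [0.6, -0.6, 0.3]
gripper_width: 1.002
```

Run:
```python
from m import *
goto()
for n,s in S.items(): cv2.imwrite(f"pics/z{n}.png",cv2.cvtColor(s["img"],cv2.COLOR_RGB2BGR))
for k in("red","blue"):
    a,b=topc("scene",k),topc("top",k); print(k,*tri(sc,a,tp,b),onz(tp,b,85))
for n in S:
    old=cv2.cvtColor(cv2.imread(f"pics/{n}0.png"),cv2.COLOR_BGR2RGB)
    d=cv2.absdiff(old,S[n]["img"]).max(2)>40
    print(n,[(a,b.tolist()) for a,b,c,_ in comps(d,6)])
```

```text
t 55.92 pos [ 386.84 -253.38  187.97] jaw 14.14 q6 0.59 F [-0.51 -0.38  0.15] w 84.7
 rot deg [-0.   -0.03  0.01]  shift units [0. 0. 0.] world d [0. 0. 0.]
red [564.93 -11.05  86.02] 0.4743181633573401 [565.02 -10.87  85.  ]
blue [553.56  37.33  84.72] 0.3093645001092054 [553.44  37.46  85.  ]
scene [(np.int32(37), [149, 0, 5, 11]), (np.int32(3249), [171, 0, 124, 124]), (np.int32(2408), [335, 0, 91, 79]), (np.int32(248), [412, 0, 24, 24]), (np.int32(960), [294, 5, 32, 63]), (np.int32(17), [406, 22, 7, 6]), (np.int32(362), [140, 29, 36, 24]), (np.int32(199), [325, 37, 30, 19]), (np.int32(95), [123, 50, 20, 11]), (np.int32(76), [256, 50, 16, 8]), (np.int32(2187), [97, 62, 82, 63]), (np.int32(133), [163, 70, 21, 14]), (np.int32(140), [309, 103, 32, 14]), (np.int32(270), [296, 107, 35, 17]), (np.int32(443), [222, 206, 43, 19]), (np.int32(399), [331, 213, 41, 32]), (np.int32(8), [346, 216, 6, 5])]
top [(np.int32(482), [218, 170, 54, 21]), (np.int32(45), [98, 219, 10, 8]), (np.int32(285), [104, 218, 46, 25]), (np.int32(27), [150, 235, 5, 8]), (np.int32(7107), [410, 239, 102, 122]), (np.int32(6), [479, 347, 6, 1]), (np.int32(1409), [289, 371, 201, 13])]
```

View pics/zscene.png

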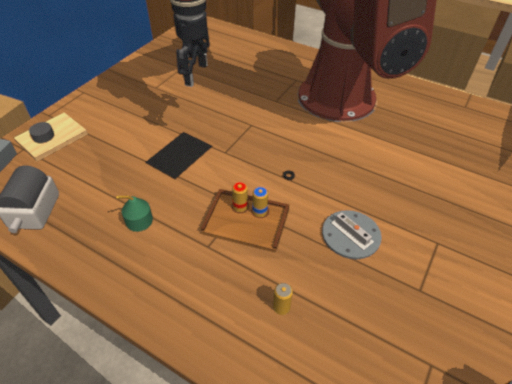

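View pics/ztop.png

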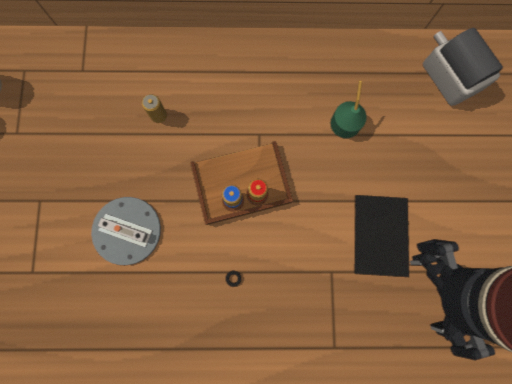

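Everything is in place. The only differences from the first pictures are the arm and its shadow, and the bracket at its old and new places. The bystanders are unchanged.

```bash
python3 -c "
from workcell import arm
print(arm.close_job())"
```

```text
the job is handed in; nothing more can be done
None
```

The job is done in the order asked and was handed in at about 56 s. I stood the red and blue cans on the mat, laid the bracket on the end plate, then put each can back on its own spot on the stand.

- **Cans:** both stand upright, and I measured their tops from both cameras before and after. Red is at (564.9, -11.1), against (565.2, -10.9) at the start. Blue is at (553.6, 37.3), against (553.0, 37.4).
- **Bracket:** it lies flat, within about 0.5 mm of the seat's centre and about 0.2° of its length. I measured this after release; the last pictures show it still there.
- **Bystanders:** comparing the first and last pictures shows no change at the plain can, oil can or grommet.
- **Force:** the wrist readings I saw stayed below about 7 N.

These measurements disagreed:
- **Seat height:** it came out at 10.5 mm from the two views, against the stated 13 mm. Contact came at the stated height.
- **Mat height:** it came out at -3 mm, a rough reading from a poor mask, against the stated 4 mm. Contact agreed with 4 mm here too.
- **Stand discs:** their centres measured about 1 mm nearer the robot than the can tops. I returned the cans to the positions taken from their tops and the recorded grasps.

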